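# Put the spindle sander's kit away

## Task

Put the spindle sander's loose kit away. Tip the washers out of each tote into the tray cell whose pad has the tote's colour: they are freshly oiled, so pour them straight from the tote and do not touch them with the fingers; then stand each empty tote upright on the rubber mat again. Push every brown sanding sleeve that stands on the bench fully down onto a free post of the board, one to a post; leave the black sleeve on its post and everything else on the bench where it is.

Things in the scene. Friction and masses are not known exactly. Their poses are not given: they have to be found in the camera images.
- tray: Fixed plywood tray, 215 x 320 x 45 mm, 2 (along x) x 3 (along y) open cells, 100 x 100 mm inside, centres at x +-52.5, y -105, 0, +105 mm. Floor and walls 5 mm thick; outer rim 45 mm, dividers 39 mm above the bench. Origin: centre of underside, z up. On each cell floor a pad: one blue, one yellow, one green, three grey with other kit (fixed); which is where varies.
- pad_blue: The blue pad, 94 x 94 x 3 mm, fixed on the floor of its tray cell. Origin: centre of its underside (5 mm above the bench), which is the centre of that cell; x and y axes parallel to the tray's.
- tote_blue: Loose blue tote (steel scoop), 0.3 kg. Origin: middle of underside, z up; nose to -x. Flat floor 3 mm thick, x -58..77 mm, then rises 14 deg to the open nose lip (x -93, z 12). 54 mm wide, 48 inside; side and back walls 26 high. Handle: wooden bar over it, 16 mm thick (x), 60 long (y), z 50..72, free below; balanced. Smooth: washers slide from 12-18 deg of tilt, over the nose from 26-33.
- pad_yellow: The yellow pad, 94 x 94 x 3 mm, fixed on the floor of its tray cell. Origin: centre of its underside (5 mm above the bench), which is the centre of that cell; x and y axes parallel to the tray's.
- tote_yellow: Loose yellow tote (steel scoop), 0.3 kg. Origin: middle of underside, z up; nose to -x. Flat floor 3 mm thick, x -58..77 mm, then rises 14 deg to the open nose lip (x -93, z 12). 54 mm wide, 48 inside; side and back walls 26 high. Handle: wooden bar over it, 16 mm thick (x), 60 long (y), z 50..72, free below; balanced. Smooth: washers slide from 12-18 deg of tilt, over the nose from 26-33.
- pad_green: The green pad, 94 x 94 x 3 mm, fixed on the floor of its tray cell. Origin: centre of its underside (5 mm above the bench), which is the centre of that cell; x and y axes parallel to the tray's.
- tote_green: Loose green tote (steel scoop), 0.3 kg. Origin: middle of underside, z up; nose to -x. Flat floor 3 mm thick, x -58..77 mm, then rises 14 deg to the open nose lip (x -93, z 12). 54 mm wide, 48 inside; side and back walls 26 high. Handle: wooden bar over it, 16 mm thick (x), 60 long (y), z 50..72, free below; balanced. Smooth: washers slide from 12-18 deg of tilt, over the nose from 26-33.
- washer_blue1: Loose steel clamp washer, a flat disc of 42 mm diameter and 8 mm thick, 50 g, lying in the blue tote at the start; absent in some starts. Origin: centre of one face (the lower one at the start).
- washer_blue2: Loose steel clamp washer, a flat disc of 42 mm diameter and 8 mm thick, 50 g, lying in the blue tote at the start; absent in some starts. Origin: centre of one face (the lower one at the start).
- washer_yellow1: Loose brass clamp washer, a flat disc of 42 mm diameter and 8 mm thick, 50 g, lying in the yellow tote at the start; absent in some starts. Origin: centre of one face (the lower one at the start).
- washer_yellow2: Loose brass clamp washer, a flat disc of 42 mm diameter and 8 mm thick, 50 g, lying in the yellow tote at the start; absent in some starts. Origin: centre of one face (the lower one at the start).
- washer_green1: Loose copper clamp washer, a flat disc of 42 mm diameter and 8 mm thick, 50 g, lying in the green tote at the start; absent in some starts. Origin: centre of one face (the lower one at the start).
- washer_green2: Loose copper clamp washer, a flat disc of 42 mm diameter and 8 mm thick, 50 g, lying in the green tote at the start; absent in some starts. Origin: centre of one face (the lower one at the start).
- mat: Fixed black rubber mat, 330 (x) x 200 (y) x 4 mm, on which the totes stand. Origin: centre of its underside, on the bench; z up.
- rack: Fixed plywood board, 190 x 190 x 18 mm, with four upright round wooden posts at x = +-48, y = +-48 mm: 45 mm diameter, 70 mm high above the board, the top 12 mm tapered to 27 mm diameter. One of them (which one varies) carries the black sleeve, the others are free at the start. Origin: centre of the board's underside, on the bench; z up.
- sleeve1: Loose brown sanding sleeve, a rigid tube open at both ends: 58 mm outside diameter, 51 mm bore, 80 mm long, 60 g, standing upright on the bench at the start; absent in some starts. Origin: centre of its lower end, z along its axis (up). Fully on a post, its lower end rests on the board.
- sleeve2: Loose brown sanding sleeve, a rigid tube open at both ends: 58 mm outside diameter, 51 mm bore, 80 mm long, 60 g, standing upright on the bench at the start; absent in some starts. Origin: centre of its lower end, z along its axis (up). Fully on a post, its lower end rests on the board.
- sleeve3: Loose brown sanding sleeve, a rigid tube open at both ends: 58 mm outside diameter, 51 mm bore, 80 mm long, 60 g, standing upright on the bench at the start; absent in some starts. Origin: centre of its lower end, z along its axis (up). Fully on a post, its lower end rests on the board.
- old_sleeve: Loose black sanding sleeve of the same size, already fully down on one post; it stays there. Origin: centre of its lower end.
- finish_tin: Loose closed tin, 84 mm diameter, 98 mm high. Stays where it is. Origin: centre of its foot.
- sand_block: Loose cork sanding block, 110 x 60 x 30 mm, lying flat. Stays where it is. Origin: centre of its underside.
- tape_roll: Loose roll of yellow tape lying flat, 104 mm diameter, 25 mm high. Stays where it is. Origin: centre of its underside.
- driver: Loose screwdriver with a red handle, lying on the bench. Stays where it is. Origin near its middle.
- glue: Loose white glue bottle, 56 mm diameter, 150 mm high. Stays where it is. Origin: centre of its foot.

How it is judged:
By the outcome, as a careful person would: the job done as asked, in the order asked, and still so for the second after the job is handed in, with the robot touching nothing.
Of washer_blue1, washer_blue2, washer_yellow1, washer_yellow2, washer_green1, washer_green2 only 5 to 6 are there at a start; the rules pass over those that are not, and their reading is None.
Of sleeve1, sleeve2, sleeve3 only 2 to 3 are there at a start; the rules pass over those that are not, and their reading is None.
At some moment in a run one of tote_blue, tote_yellow, tote_green, sleeve1, sleeve2, sleeve3 may be knocked a few centimetres aside while the robot is not near it.
It also fails if it takes over 210 s, if anything falls off the work surface, if the arm or the gripper's body presses on something with over 40 N, if the wrist force passes 120 N, or if a joint passes its speed limit or range.

## Robot

A 6-joint arm with a two-finger parallel gripper is mounted at the origin on the work surface. World frame = base frame: x ahead of the robot, y to its left, z up, the work surface at z = 0. Lengths are in m, angles in rad, forces in N, time in s.
With the tool pointing down it reaches from about 0.375 to 0.9 m from the base axis. Payload 3.1 kg.
Tool frame: the origin (TCP) lies at the very end of the fingers, on their centre line; the grasp point (between the pads) lies 19 mm behind it (manip.hold_point_z is the distance from the TCP to the grasp point, in m); y points along the fingers, z is the direction in which the jaws open and shut, and the axes are right-handed (so a half turn about y gives the same grasp; the last joint's range is limited). The gripper opens to 85 mm and grips with 20 to 120 N. Pads are 22 mm wide; open, the fingers measure 114 mm over their backs; the gripper's body (76 mm by 85 mm) begins 54 mm behind the grasp point. The pads swing forward as they close: fully open they stand 13 mm farther back than shut.
Start: joints at [1.071, 0.527, 1.433, -0, 1.181, -0.178], TCP at [0.197, 0.593, 0.231] pointing down, gripper open.
Joint ranges: [-3.08, 3.08], [-0.75, 2.2], [0.22, 2.44], [-1.43, 4.57], [0, 2.65], [-2.85, 2.85]. Speed limits (rad/s): [2.79, 2.79, 3.14, 3.14, 3.14, 3.14].

## Interface

Orientations are given as a unit quaternion [x, y, z, w].
In Python, from station import manip, eyes, workorder gives the robot as it stands. The module is installed in compiled form; this text tells all that it offers.
- The arm moves only by the shell command python3 -m jog 'ROWS' [OPENING] [FORCE]. ROWS is JSON, a list of rows, each a list of 2 entries, a list of its own where there are three numbers: the shift along the tool's x, y, z in cm, then the turn about the tool's y in rad. A call has 1 to 20 rows; each row is the pose to reach, as a shift and turn from the pose commanded when the call began, along the tool's axes at that moment; what a row does not reach only later rows make up. A row lasts 1/12 s, in which the tool goes at most 41.7 mm and 7.16 degrees, less where a joint would pass 70% of its speed; a pose out of reach is approached as far as the arm can. A call with a gripper value outside its range is refused whole. OPENING is the finger opening in cm, from 0 to 8.54, set as the call begins (- or left out, the last holds). The fingers move at their own pace and stop on an object; FORCE is the grip in N (left out, the last holds). Time passes only in rows, so rows that repeat a pose let the fingers close. It gives the time, the measured TCP pose, the force and the opening at its end, in the units of the state.
- manip.sense(): the state, without advancing time (a new reading comes with each control period).
- eyes.snapshot(name): name is "scene" or "top" or "wrist"; returns a dict with "frame" (400x640x3 uint8, red, green, blue), "vfov" (degrees; the focal length in pixels is half the picture's height over the tangent of half this angle, whatever the lens; pixels are square), "cx", "cy" (the principal point, pixels), "rvec" (rotation vector, rad) and "tvec" (3), from world to camera coordinates, as OpenCV has them. Camera axes: x right, y down, z forward; pixel columns grow to the right and rows downward; lengths in m; the calibration is good to about 2 mm. A picture is of the moment at which its call begins. There is no depth.
- workorder.sign_off(): hands the job in, once; it reports no verdict.
The state is a dict: "t": time; "q": joint angles; "qd": joint speeds; "tau": joint torques, N m; "tcp_pos": TCP position; "tool_rot": TCP orientation; "force": force on the tool from outside, world axes, zero at the start; "ft_torque": the same for the moment, N m; "finger_gap": opening from 0.0 (shut) to 1.0 (fully open).
Only numpy, scipy, OpenCV 4.12 (cv2) and the standard library are available. Lean on these libraries where they do the work, as an engineer would, in place of code of your own. Each camera call takes 0.05 s, during which the arm holds its last target. There are 200 camera calls.

## Working session

There is one attempt and no reset: what is moved stays moved. The work goes in short steps, Python scripts to look and compute and a shell command to move; the robot and the scene stay as the last step left them, time stands still between calls to the robot, and variables do not carry over. Pictures are saved under pics/ and viewed, about 12 in all and at most 16, crops included, and the job is handed in when it is done.

```bash
mkdir -p pics && cat > h.py <<'E'
import numpy as np, cv2
from scipy.spatial.transform import Rotation as R
from station import manip, eyes, workorder
def snap(n,fn=None):
    s=eyes.snapshot(n)
    if fn: cv2.imwrite('pics/'+fn,s['frame'][:,:,::-1])
    return s
def cam(s):
    f=200/np.tan(np.radians(s['vfov'])/2); K=np.array([[f,0,s['cx']],[0,f,s['cy']],[0,0,1]])
    return K,R.from_rotvec(np.ravel(s['rvec'])).as_matrix(),np.ravel(s['tvec'])
def px2w(s,uv,z):
    K,Rm,t=cam(s); uv=np.atleast_2d(np.array(uv,float))
    d=(np.linalg.inv(K)@np.c_[uv,np.ones(len(uv))].T).T@Rm; o=-Rm.T@t
    return o+d*((z-o[2])/d[:,2])[:,None]
def w2px(s,P):
    K,Rm,t=cam(s); return cv2.projectPoints(np.atleast_2d(np.array(P,float)),np.ravel(s['rvec']),t,K,None)[0][:,0]
E
python3 - <<'E'
from h import *
for n in('top','scene'):
    s=snap(n,n+'0.png'); K,Rm,t=cam(s); print(n,K[0,0],s['cx'],s['cy'],-Rm.T@t,Rm[2],s['vfov'],[k for k in s])
st=manip.sense(); print(st); print(R.from_quat(st['tool_rot']).as_matrix().round(3), manip.hold_point_z)
E
```

```text
top 491.82980030179897 328.65550510937015 193.4681644459058 [ 0.27108218 -0.01729912  1.2653025 ] [ 0.19434161 -0.00680048 -0.98091034] 44.257717145099825 ['frame', 'vfov', 'cx', 'cy', 'rvec', 'tvec']
scene 457.14977395833114 316.7215972465128 197.1251984743039 [1.06122522 0.60389395 0.94074231] [-0.43994599 -0.51558592 -0.73526777] 47.25811878374739 ['frame', 'vfov', 'cx', 'cy', 'rvec', 'tvec']
{'t': 0.1, 'q': array([ 1.07150797e+00,  5.28369672e-01,  1.43378692e+00, -1.73011283e-05,
        1.18142127e+00, -1.78511287e-01]), 'qd': array([-3.48543891e-04, -1.95524184e-03, -3.01342101e-03, -9.11720831e-04,
       -1.95692240e-05, -3.94377885e-04]), 'tau': array([-3.33977559e-04, -4.43301415e+01, -1.78584892e+01, -2.81104340e-04,
        3.90248839e-03,  1.50605979e-05]), 'tcp_pos': array([0.19672899, 0.59253912, 0.2304296 ]), 'tool_rot': array([ 0.69869515, -0.11315185,  0.11269585, -0.69736748]), 'force': array([-0.58015388, -0.05767967, -0.49986387]), 'ft_torque': array([ 0.02214091, -0.022394  , -0.04325876]), 'finger_gap': 1.0013700758231694}
[[ 0.949 -0.001  0.315]
 [-0.315 -0.002  0.949]
 [-0.    -1.    -0.002]] 0.0187
```

View pics/top0.png

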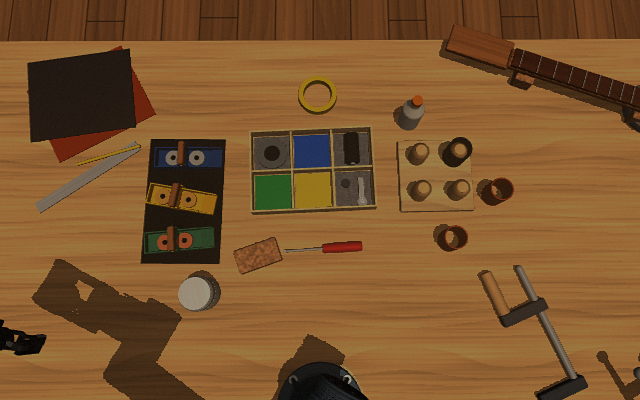

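View pics/scene0.png

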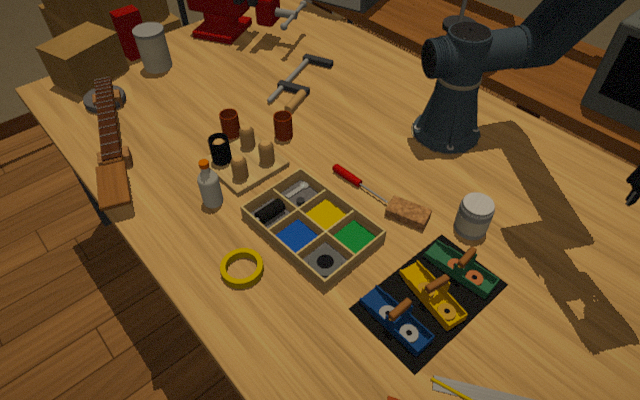

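```bash
python3 - <<'E'
from h import *
a=cv2.imread('pics/top0.png')
c=cv2.resize(a[120:280,135:385],None,fx=3.2,fy=3.2,interpolation=cv2.INTER_CUBIC)
cv2.imwrite('pics/c1.png',c)
b=cv2.imread('pics/scene0.png'); cv2.imwrite('pics/c2.png',cv2.resize(b[225:375,340:520],None,fx=4,fy=4,interpolation=cv2.INTER_CUBIC))
E
```

```text
(no output)
```

View pics/c1.png

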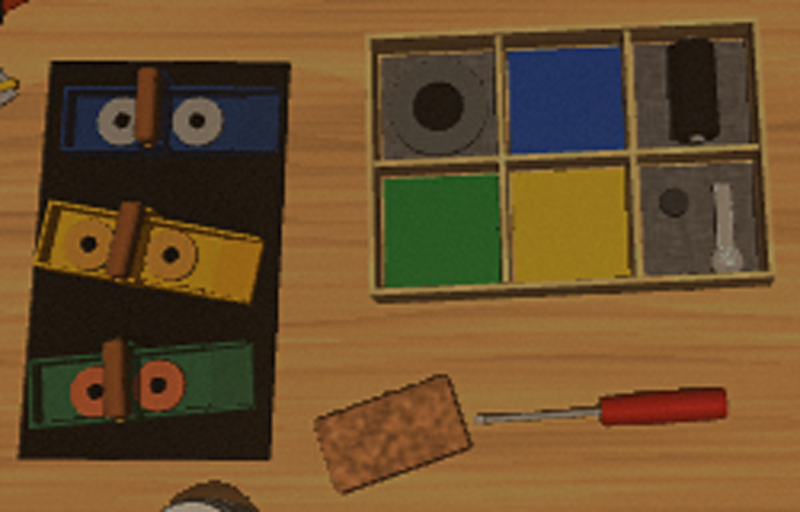

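View pics/c2.png

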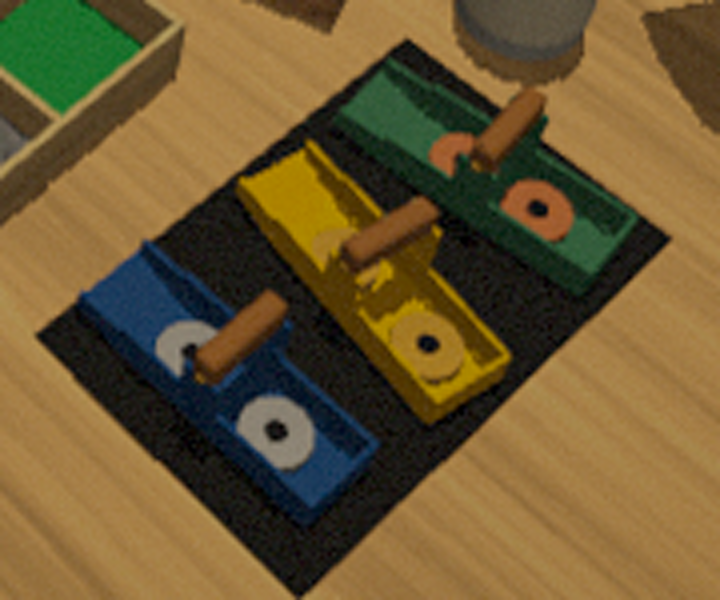

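```bash
cat >> h.py <<'E'
def rig(P,W):  # fit 2D rigid model P->W
    P=np.array(P,float)[:,:2];W=np.array(W)[:,:2];p=P-P.mean(0);w=W-W.mean(0)
    a=np.arctan2((p[:,0]*w[:,1]-p[:,1]*w[:,0]).sum(),(p*w).sum()); c,s=np.cos(a),np.sin(a)
    t=W.mean(0)-np.array([[c,-s],[s,c]])@P.mean(0); return np.array([t[0],t[1],a]), np.linalg.norm(P@np.array([[c,s],[-s,c]])+t-W,axis=1)
def place(pose,P):
    c,s=np.cos(pose[2]),np.sin(pose[2]);P=np.atleast_2d(P).astype(float)
    return np.c_[pose[0]+c*P[:,0]-s*P[:,1],pose[1]+s*P[:,0]+c*P[:,1],P[:,2]]
def poly(im,s,P,col,off=(0,0),k=1):
    q=((w2px(s,P)-off)*k).round().astype(int); cv2.polylines(im,[q.reshape(-1,1,2)],True,col,1)
E
python3 - <<'E'
from h import *
s=eyes.snapshot('top'); s2=eyes.snapshot('scene')
f=lambda L:[(135+u/3.2,120+v/3.2) for u,v in L]
tr,e=rig([(.1075,.16),(.1075,-.16),(-.1075,-.16),(-.1075,.16)],px2w(s,f([(367,37),(753,22),(773,280),(373,298)]),.045)); print('tray',tr,e)
mt,e=rig([(.165,.1),(.165,-.1),(-.165,-.1),(-.165,.1)],px2w(s,f([(51,61),(290,63),(270,459),(19,458)]),.004)); print('mat',mt,e)
A=s['frame'][:,:,::-1].copy(); k=3
off=(130,115); A=cv2.resize(A[115:275,130:385],None,fx=k,fy=k); B=cv2.resize(s2['frame'][:,:,::-1][165:375,235:515],None,fx=2.5,fy=2.5)
T={}
# back-left/back-right rim & nose corners from crop ; handle centre
for n,h,ends in (('blue',(147,108),((62,118),(281,122))),('yellow',(125,240),((42,234),(257,277))),('green',(115,380),((30,394),(253,374)))):
    H=px2w(s,f([h]),.076)[0]; b=px2w(s,f([ends[0]]),.03)[0]; nn=px2w(s,f([ends[1]]),.016)[0]
    a=np.arctan2(*(b-nn)[1::-1]); T[n]=(H[0],H[1],a); print(n,H[:2].round(4),'yaw',np.degrees(a).round(1),'len',np.linalg.norm((b-nn)[:2]).round(3), 'handle from mid',(H-nn)[:2]@[np.cos(a),np.sin(a)], 'r',np.hypot(*H[:2]))
def box(x0,x1,y0,y1,z): return [(x0,y0,z),(x1,y0,z),(x1,y1,z),(x0,y1,z)]
for im,ss,o,kk in((A,s,off,3),(B,s2,(235,165),2.5)):
    poly(im,ss,place(tr,box(-.1075,.1075,-.16,.16,.045)),(255,0,255),o,kk)
    poly(im,ss,place(mt,box(-.165,.165,-.1,.1,.004)),(255,255,255),o,kk)
    for p in T.values():
        poly(im,ss,place(p,box(-.008,.008,-.03,.03,.076)),(255,255,0),o,kk)
        poly(im,ss,place(p,[(-.093,-.027,.016),(-.093,.027,.016),(.077,.027,.03),(.077,-.027,.03)]),(255,255,255),o,kk)
W=max(A.shape[1],B.shape[1]); cv2.imwrite('pics/ovA.png',A); cv2.imwrite('pics/ovB.png',B)
g=lambda x:px2w(s,[x],.08)[0].round(3)
print('sleeves',g((499,188)),g((455,235)),'tin',px2w(s,[(195,293)],.098)[0].round(3),'block',px2w(s,[(258,254)],.03)[0].round(3),'tape',px2w(s,[(317,95)],.025)[0].round(3))
E
```

```text
tray [0.57662581 0.01598309 0.03946742] [0.00256544 0.00445517 0.00216577 0.00382033]
mat [ 0.50696005  0.34986439 -0.01523176] [0.00118148 0.00115004 0.00153267 0.00088807]
blue [0.6107 0.3431] yaw 89.8 len 0.174 handle from mid 0.09208744830345898 r 0.7004555207700897
yellow [0.5057 0.3547] yaw 78.8 len 0.173 handle from mid 0.09082667891805331 r 0.6176603909511491
green [0.3979 0.3566] yaw 95.3 len 0.171 handle from mid 0.09088099124594753 r 0.5343227245445852
sleeves [ 0.517 -0.446  0.08 ] [ 0.401 -0.33   0.08 ] tin [0.269 0.287 0.098] block [0.363 0.152 0.03 ] tape [0.786 0.003 0.025]
```

View pics/ovA.png

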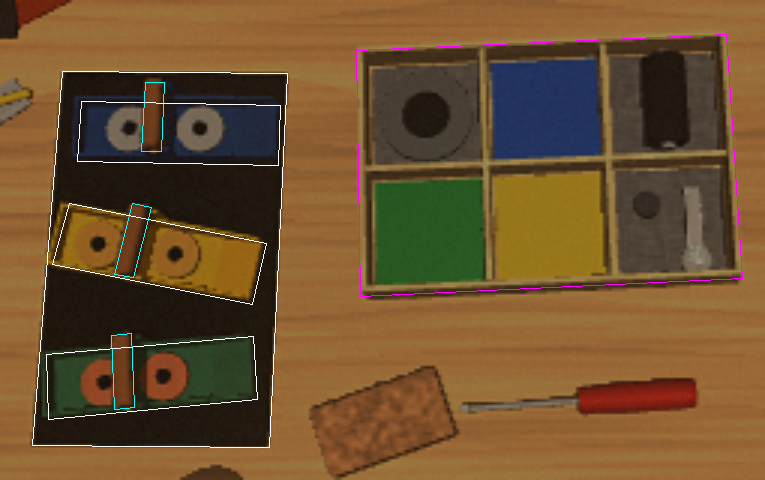

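View pics/ovB.png

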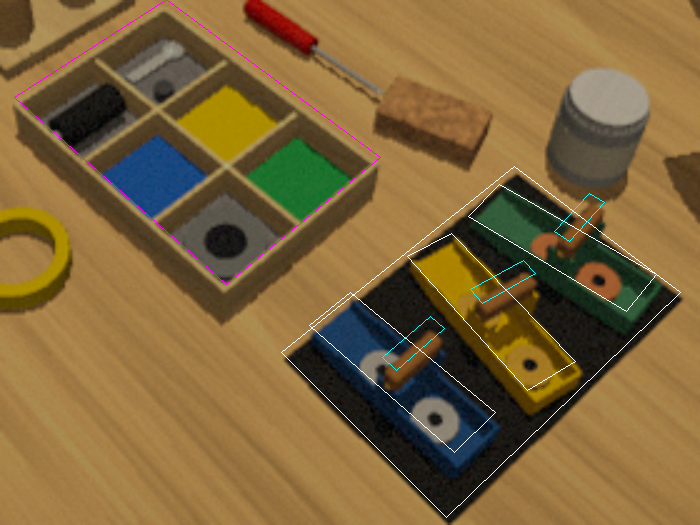

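```bash
python3 - <<'E'
from h import *
s=eyes.snapshot('top'); s2=eyes.snapshot('scene')
K1,R1,t1=cam(s);K2,R2,t2=cam(s2)
P1=K1@np.c_[R1,t1];P2=K2@np.c_[R2,t2]
tp=lambda u,v:(135+u/3.2,120+v/3.2); sc=lambda u,v:(235+u/2.5,165+v/2.5)
for n,a,b in [('tray++',tp(367,37),sc(222,285)),('tray-+',tp(373,298),sc(379,166)),('tray+-',tp(753,22),sc(16,106)),('tray--',tp(773,280),sc(170,12)),
 ('mat++',tp(51,61),sc(447,519)),('mat-+',tp(19,458),sc(681,292)),('mat+-',tp(290,63),sc(283,352)),('mat--',tp(270,459),sc(515,169)),
 ('washer b left hole',tp(121,121),(340+276/4,225+431/4)),('w b right',tp(197,121),(340+192/4,225+352/4)),('w y left',tp(88,244),(340+427/4,225+344/4)),('w g left',tp(96,391),(340+539/4,225+209/4)),
 ('tin',(195,293),sc(610,97))]:
    X=cv2.triangulatePoints(P1,P2,np.array(a).reshape(2,1),np.array(b).reshape(2,1))[:,0];X=X[:3]/X[3]
    e=w2px(s2,[X])[0]-b; print(n,X.round(4),e.round(1))
print(cv2.Rodrigues(np.array(s['rvec']))[0]-R1.round(9).max()*0-R1)
E
```

```text
tray++ [0.6792 0.1776 0.0423] [0.3 0. ]
tray-+ [0.4649 0.1713 0.0326] [-0.8 -0.1]
tray+- [ 0.6922 -0.1366  0.0343] [-0. -0.]
tray-- [ 0.4766 -0.1454  0.0287] [-1.2 -0.3]
mat++ [0.6732 0.4481 0.001 ] [-0.1 -0. ]
mat-+ [0.3439 0.4523 0.0044] [-0.4 -0. ]
mat+- [0.6692 0.2483 0.0033] [-0.3 -0. ]
mat-- [0.3415 0.2541 0.002 ] [-0.3 -0. ]
washer b left hole [0.6183 0.3849 0.0091] [-0.5 -0. ]
w b right [0.6177 0.3223 0.0093] [-0.5 -0.1]
w y left [0.5152 0.4062 0.0091] [-0.5 -0. ]
w g left [0.3954 0.3938 0.0092] [-1. -0.]
tin [ 0.1962 -1.0708  0.1719] [-274.  -214.3]
[[-2.42861287e-17  1.11022302e-16 -1.38777878e-17]
 [ 1.11022302e-16 -1.34441069e-16  2.77555756e-17]
 [ 0.00000000e+00  1.38777878e-17  1.11022302e-16]]
```

```bash
cat >> h.py <<'E'
from scipy.optimize import minimize
def hullmask(s,Ps):
    m=np.zeros((400,640),np.uint8)
    for P in Ps:
        q=w2px(s,P)*16; cv2.fillConvexPoly(m,cv2.convexHull(q.round().astype(np.int32)),255,cv2.LINE_AA,4)
    return m/255.
def toteparts(z0=.004):
    b=[(x,y,z+z0) for y in(-.027,.027) for x,z in((-.058,0),(.077,0),(.077,.026),(-.06,.026),(-.093,.012))]
    h=[(x,y,z+z0) for x in(-.008,.008) for y in(-.03,.03) for z in(.05,.072)]
    return b,h
MAT=(.507,.350,-.0152)
def totefit(snaps,p0):
    ms=[]
    for s in snaps:
        f=cv2.GaussianBlur(s['frame'],(3,3),0).astype(float); d=f.max(2)
        mat=cv2.erode((hullmask(s,[place(MAT,[(a,b,.004) for a in(-.165,.165) for b in(-.1,.1)])])).astype(np.float32),np.ones((5,5)))
        near=hullmask(s,[place(p0,[(a,b,z) for a in(-.11,.095) for b in(-.045,.045) for z in(.004,.08)])])
        ms.append((np.clip((d-38)/15,0,1),near*np.maximum(mat,hullmask(s,[place(p0,toteparts()[1])]))))
    def c(v):
        p=(p0[0]+v[0]/100,p0[1]+v[1]/100,p0[2]+v[2]/10);r=0
        for s,(m,w) in zip(snaps,ms):
            r+=(np.abs(hullmask(s,[place(p,q) for q in toteparts()])-m)*w).sum()
        return r
    o=minimize(c,[0,0,0],method='Nelder-Mead',options=dict(initial_simplex=[[0,0,0],[.8,0,0],[0,.8,0],[0,0,.8]],xatol=.01,fatol=.5))
    v=o.x; return np.array([p0[0]+v[0]/100,p0[1]+v[1]/100,p0[2]+v[2]/10]),o.fun,c([0,0,0])
E
python3 - <<'E'
from h import *
s=eyes.snapshot('top'); s2=eyes.snapshot('scene')
f=lambda L:[(135+u/3.2,120+v/3.2) for u,v in L]
W=px2w(s,f([(367,37),(753,22),(770,272),(373,288)]),.045); tr,e=rig([(.1075,.16),(.1075,-.16),(-.1075,-.16),(-.1075,.16)],W); print('tray',tr,e,np.linalg.norm(np.diff(W[:,:2],axis=0),axis=1))
A=cv2.resize(s['frame'][:,:,::-1][115:275,130:385],None,fx=2.4,fy=2.4); B=cv2.resize(s2['frame'][:,:,::-1][165:375,235:515],None,fx=1.5,fy=1.5)
for p0 in((.618,.343,1.567),(.51,.355,1.375),(.402,.356,1.66)):
    p,c,c0=totefit([s,s2],p0); print(p.round(4),np.degrees(p[2]).round(1),c.round(),c0.round(),'r',np.hypot(*p[:2]).round(3))
    for im,ss,o,kk in((A,s,(130,115),2.4),(B,s2,(235,165),1.5)):
        for q in toteparts(): poly(im,ss,place(p,q)[cv2.convexHull(w2px(ss,place(p,q)).astype(np.float32),returnPoints=False)[:,0]],(255,255,255),o,kk)
for im,ss,o,kk in((A,s,(130,115),2.4),(B,s2,(235,165),1.5)):
    poly(im,ss,place(tr,[(.1075,.16,.045),(.1075,-.16,.045),(-.1075,-.16,.045),(-.1075,.16,.045)]),(255,0,255),o,kk)
    for i in(-.0525,.0525):
        for j in(-.105,0,.105): poly(im,ss,place(tr,[(i-.047,j-.047,.008),(i+.047,j-.047,.008),(i+.047,j+.047,.008),(i-.047,j+.047,.008)]),(255,0,255),o,kk)
C=np.zeros((A.shape[0]+B.shape[0],max(A.shape[1],B.shape[1]),3),np.uint8);C[:A.shape[0],:A.shape[1]]=A;C[A.shape[0]:,:B.shape[1]]=B
cv2.imwrite('pics/ov2.png',C[:,:800]); print(C.shape)
E
```

```text
tray [0.58021015 0.01657398 0.03651767] [0.00481419 0.00621459 0.00507326 0.00667626] [0.31328397 0.20638146 0.31214269]
[0.6162 0.3486 1.5412] 88.3 1538.0 1650.0 r 0.708
[0.5094 0.3625 1.3943] 79.9 513.0 797.0 r 0.625
[0.398  0.3622 1.6616] 95.2 1159.0 1302.0 r 0.538
(699, 612, 3)
```

View pics/ov2.png

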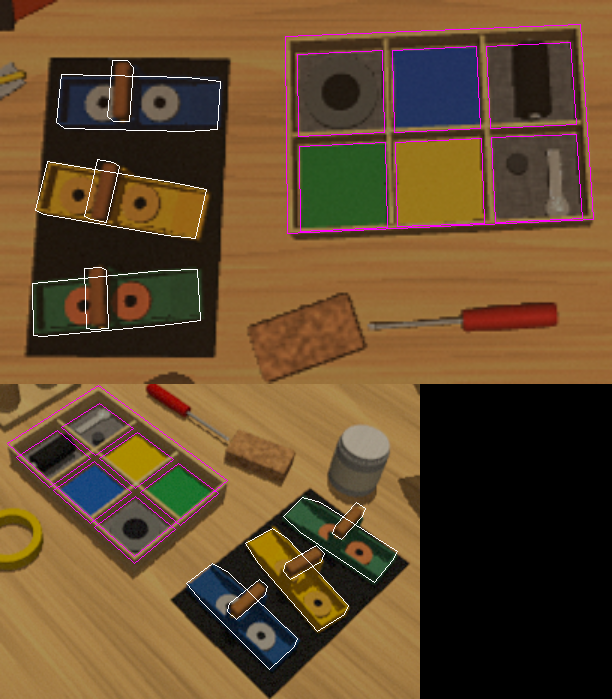

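```bash
python3 -m jog '[[[47.5,8,-10],1.28],[[47.5,8,-10],1.28],[[47.5,8,-10],1.28],[[47.5,8,-10],1.28],[[47.5,8,-10],1.28],[[47.5,8,-10],1.28],[[47.5,8,-10],1.28],[[47.5,8,-10],1.28],[[47.5,8,-10],1.28],[[47.5,8,-10],1.28],[[47.5,8,-10],1.28],[[47.5,8,-10],1.28],[[47.5,8,-10],1.28],[[47.5,8,-10],1.28],[[47.5,8,-10],1.28]]' 7.5 40
cat > st.py <<'E'
from h import *
def st():
    a=manip.sense(); M=R.from_quat(a['tool_rot']).as_matrix()
    print('t',round(a['t'],2),'tcp',a['tcp_pos'].round(4),'yawz',np.degrees(np.arctan2(M[1,2],M[0,2])).round(1),'tilt',M[2,1].round(3),'F',a['force'].round(1),'gap',round(a['finger_gap'],3),'q',a['q'].round(2)); return a,M
def to(x,y,yaw=None,z=None):
    a,M=st(); d=np.array([x,y,a['tcp_pos'][2] if z is None else z])-a['tcp_pos']
    c=np.degrees(np.arctan2(M[1,2],M[0,2])); print('rows cm',(M.T@d*100).round(2),'turn',None if yaw is None else np.radians((c-yaw+180)%360-180).round(3))
E
python3 -c "
from st import *
s=[eyes.snapshot('top'),eyes.snapshot('scene')]
for p0 in((.616,.348,1.541),(.51,.3625,1.394),(.398,.362,1.66)): print(totefit(s,p0))
to(.6165,.3485,-1.7,.040)"
```

```text
t: 1.65
tcp_pos: [0.6156, 0.3484, 0.1509]
tool_rot: [-0.493, 0.508, -0.507, 0.492]
force: [-0.0, -0.4, 0.2]
finger_gap: 0.877
(array([0.61762188, 0.34780563, 1.52448535]), np.float64(1881.1546332731014), np.float64(1893.9780857811097))
(array([0.51023306, 0.36462855, 1.39760135]), np.float64(956.5141484026933), np.float64(989.2754248176326))
(array([0.39493467, 0.36064599, 1.62658817]), np.float64(1824.4949144313086), np.float64(1842.4748914331099))
t 1.75 tcp [0.6148 0.3494 0.1515] yawz -1.6 tilt -1.0 F [-0.5 -0.   0.4] gap 0.882 q [0.36 0.72 1.27 0.   1.14 0.39]
rows cm [ 0.09 11.15  0.18] turn 0.001
```

```bash
python3 -m jog '[[[0.1,4,0.2],0],[[0.1,8,0.2],0],[[0.1,10,0.2],0],[[0.1,11.1,0.2],0],[[0.1,11.1,0.2],0],[[0.1,11.1,0.2],0]]' && python3 -m jog '[[[0,0,0],0],[[0,0,0],0],[[0,0,0],0],[[0,0,0],0],[[0,0,0],0],[[0,0,0],0]]' 4 30 && python3 -m jog '[[[0,-1,0],0],[[0,-3,0],0],[[0,-6,0],0],[[0,-9,0],0],[[0,-12,0],0],[[0,-12,0],0],[[0,-12,0],0]]'
```

```text
t: 2.25
tcp_pos: [0.6181, 0.3484, 0.041]
tool_rot: [0.493, -0.507, 0.507, -0.493]
force: [-0.2, -0.0, 0.1]
finger_gap: 0.875
t: 2.75
tcp_pos: [0.6198, 0.3484, 0.0431]
tool_rot: [0.491, -0.507, 0.508, -0.494]
force: [-0.9, 1.9, 6.8]
finger_gap: 0.697
t: 3.33
tcp_pos: [0.6192, 0.3475, 0.1625]
tool_rot: [0.491, -0.507, 0.508, -0.494]
force: [0.1, 0.2, -4.7]
finger_gap: 0.698
```

```bash
python3 -c "
from st import *
TR=(.5802,.0166,.0365)
p=place(TR,[(.2205,.105,0)])[0];print(p); to(p[0],p[1],-87.9,.16)"
```

```text
[0.79672149 0.12957653 0.        ]
t 3.33 tcp [0.6192 0.3475 0.1625] yawz -1.7 tilt -1.0 F [ 0.1  0.2 -4.7] gap 0.698 q [ 0.35  0.71  1.26 -0.    1.16  0.38]
rows cm [21.25  0.3  18.4 ] turn 1.504
```

```bash
python3 -m jog '[[[2,0,2],0.1],[[4,0,4],0.2],[[6,0,6],0.3],[[8,0,7],0.4],[[10,0,9],0.5],[[12,0,11],0.6],[[14,0,13],0.7],[[16,0,14],0.8],[[18,0,16],0.9],[[20,0,17],1.0],[[21.2,0,18.4],1.1],[[21.2,0,18.4],1.2],[[21.2,0,18.4],1.3],[[21.2,0,18.4],1.4],[[21.2,0,18.4],1.5],[[21.2,0,18.4],1.5],[[21.2,0,18.4],1.5],[[21.2,0,18.4],1.5]]' && python3 -c "
from st import *
p=place((.5802,.0166,.0365),[(.2205,.105,0)])[0]; to(p[0],p[1],-87.9,.055)
s=snap('scene');f=s['frame'][:,:,::-1]; cv2.imwrite('pics/p1.png',cv2.resize(f[100:350,150:450],None,fx=2,fy=2))"
```

```text
t: 4.83
tcp_pos: [0.7947, 0.1298, 0.1581]
tool_rot: [0.016, -0.707, 0.707, -0.014]
force: [-0.9, -0.4, -4.3]
finger_gap: 0.696
t 4.83 tcp [0.7947 0.1298 0.1581] yawz -87.5 tilt -1.0 F [-0.9 -0.4 -4.3] gap 0.696 q [ 0.02  0.86  0.95 -0.    1.34  1.55]
rows cm [-0.24 10.3   0.04] turn 0.006
```

View pics/p1.png

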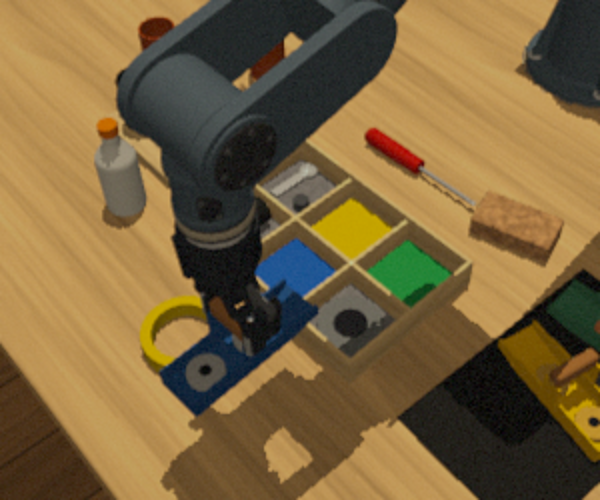

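```bash
python3 -m jog '[[[-0.2,3,0],0],[[-0.2,6,0],0],[[-0.2,9,0],0],[[-0.2,11,0],0],[[-0.2,11,0],0],[[-0.2,11,0],0],[[-0.2,11,0],0]]' && python3 -m jog '[[[0.5,0,0],0],[[1,0,0],0],[[1.3,0,0],0],[[1.6,0,0],0],[[1.6,0,0],0]]' && python3 -m jog '[[[0.2,0,0],0],[[0.2,0,0],0]]' && python3 -m jog '[[[0.2,0,0],0],[[0.2,0,0],0]]' && python3 -m jog '[[[0.2,-0.1,0],0],[[0.2,-0.1,0],0]]'
```

```text
t: 5.47
tcp_pos: [0.7993, 0.1301, 0.0521]
tool_rot: [0.013, -0.707, 0.707, -0.016]
force: [0.3, -0.4, -2.4]
finger_gap: 0.694
t: 5.88
tcp_pos: [0.7811, 0.1294, 0.0511]
tool_rot: [-0.015, 0.707, -0.707, 0.014]
force: [-0.7, -0.1, -4.1]
finger_gap: 0.696
t: 6.05
tcp_pos: [0.7798, 0.1293, 0.0506]
tool_rot: [-0.014, 0.707, -0.707, 0.015]
force: [1.3, 1.2, -3.0]
finger_gap: 0.698
t: 6.22
tcp_pos: [0.7792, 0.1292, 0.0509]
tool_rot: [-0.013, 0.707, -0.707, 0.016]
force: [2.7, -0.4, -3.8]
finger_gap: 0.694
t: 6.38
tcp_pos: [0.7784, 0.1291, 0.0525]
tool_rot: [-0.012, 0.707, -0.707, 0.017]
force: [6.2, 0.5, -3.8]
finger_gap: 0.7
```

```bash
python3 -m jog '[[[0.2,-0.5,0],0],[[0.5,-1,0],0],[[0.8,-1.5,0],0],[[1.1,-2,0],0],[[1.4,-2.4,0],0],[[1.7,-2.8,0],0],[[2,-3.2,0],0],[[2,-3.2,0],0]]' && python3 -c "
from st import *
st()
s=snap('scene');f=s['frame'][:,:,::-1]; cv2.imwrite('pics/p2.png',cv2.resize(f[150:330,180:380],None,fx=3,fy=3))"
```

```text
t: 7.05
tcp_pos: [0.7552, 0.1285, 0.0845]
tool_rot: [-0.015, 0.707, -0.707, 0.014]
force: [2.2, -0.7, -2.4]
finger_gap: 0.698
t 7.05 tcp [0.7552 0.1285 0.0845] yawz -87.7 tilt -1.0 F [ 2.2 -0.7 -2.4] gap 0.698 q [0.02 0.88 1.13 0.   1.13 1.55]
```

View pics/p2.png

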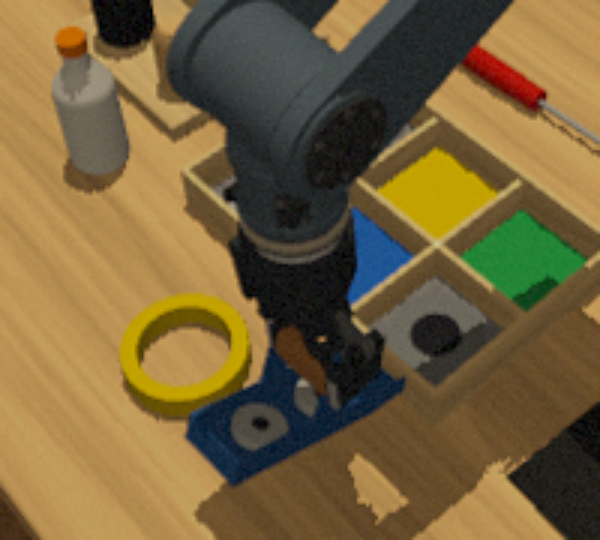

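```bash
python3 -m jog '[[[0,-2,0],0],[[0,-4,0],0],[[0,-6,0],0],[[0,-6.5,0],0],[[0,-6.5,0],0]]' && python3 -c "
from st import *
p=place((.5802,.0166,.0365),[(.0815,0,0)])[0]; to(p[0],p[1],-87.9,.088)"
```

```text
t: 7.52
tcp_pos: [0.7556, 0.1287, 0.1501]
tool_rot: [-0.014, 0.707, -0.707, 0.015]
force: [0.4, -0.4, -3.7]
finger_gap: 0.698
t 7.52 tcp [0.7556 0.1287 0.1501] yawz -87.7 tilt -1.0 F [ 0.4 -0.4 -3.7] gap 0.698 q [0.02 0.81 1.09 0.   1.24 1.55]
rows cm [ 9.84  6.2  10.52] turn 0.004
```

```bash
python3 -m jog '[[[0.5,0,0.5],0],[[1.5,0,1.5],0],[[2.5,0,2.5],0],[[3.5,0,4],0],[[4.5,0,5],0],[[5.5,0,6],0],[[6.5,0,7],0],[[7.5,0,8],0],[[8.3,0,9],0],[[9,0,10],0],[[9.5,0,10.5],0],[[9.8,1,10.5],0],[[9.8,2.5,10.5],0],[[9.8,4,10.5],0],[[9.8,5.5,10.5],0],[[9.8,6.2,10.5],0],[[9.8,6.2,10.5],0],[[9.8,6.2,10.5],0]]' && python3 -c "
from st import *
st()
s=snap('scene');f=s['frame'][:,:,::-1]; g=snap('top')['frame'][:,:,::-1]; cv2.imwrite('pics/p3.png',np.hstack([cv2.resize(f[150:310,220:400],None,fx=2.2,fy=2.2),cv2.resize(g[100:260,220:400],None,fx=2.2,fy=2.2)]))"
```

```text
t: 9.02
tcp_pos: [0.6621, 0.0198, 0.0857]
tool_rot: [-0.015, 0.707, -0.707, 0.014]
force: [0.2, -0.9, -3.5]
finger_gap: 0.695
t 9.02 tcp [0.6621 0.0198 0.0857] yawz -87.6 tilt -1.0 F [ 0.2 -0.9 -3.5] gap 0.695 q [-0.14  0.75  1.44  0.    0.95  1.39]
```

View pics/p3.png

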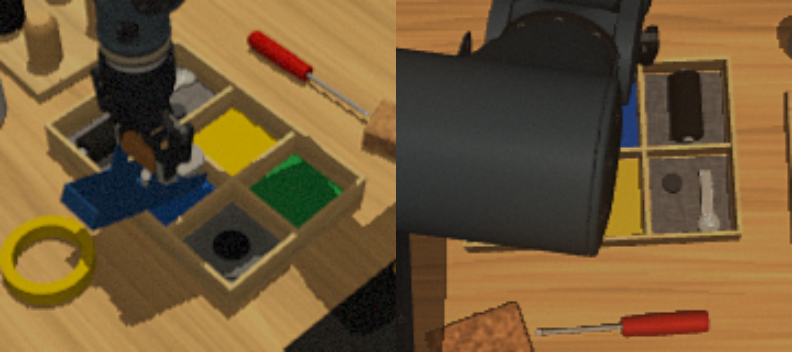

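```bash
python3 -m jog '[[[0.5,0,0],0],[[1,0,0],0],[[1.3,-0.1,0],0],[[1.6,-0.2,0],0],[[1.9,-0.3,0],0],[[2.2,-0.5,0],0],[[2.5,-0.6,0],0],[[2.8,-0.8,0],0],[[3.1,-0.9,0],0],[[3.4,-1.1,0],0],[[3.7,-1.2,0],0],[[4,-1.4,0],0],[[4.3,-1.5,0],0],[[4.6,-1.7,0],0],[[4.6,-1.7,0],0]]'
```

```text
t: 10.37
tcp_pos: [0.6197, 0.0172, 0.106]
tool_rot: [0.011, -0.707, 0.707, -0.018]
force: [5.0, 1.2, 2.0]
finger_gap: 0.696
```

```bash
python3 -m jog '[[[0.3,-0.2,0],0],[[0.6,-0.5,0],0],[[0.6,-0.5,0],0],[[0.6,-0.5,0],0],[[0,-0.4,0],0],[[-0.6,-0.3,0],0],[[-1.2,-0.3,0],0],[[-1.8,-0.3,0],0],[[-2.4,-0.3,0],0],[[-3,-0.3,0],0],[[-3,-0.3,0],0],[[-3,-0.3,0],0],[[-3,-0.3,0],0],[[-3.5,-0.3,0],0],[[-4,-0.3,0],0],[[-4,-0.3,0],0],[[-4,-0.3,0],0]]' && python3 -c "
from st import *
st()
s=snap('scene');f=s['frame'][:,:,::-1]; g=snap('wrist')['frame'][:,:,::-1]; cv2.imwrite('pics/p4.png',np.hstack([cv2.resize(f[150:310,220:400],None,fx=2.2,fy=2.2),cv2.resize(g,(400,250))[:,:,:].copy() if 0 else cv2.resize(g,(400,352))]))"
```

```text
t: 11.78
tcp_pos: [0.6567, 0.0191, 0.1065]
tool_rot: [0.014, -0.707, 0.707, -0.015]
force: [-0.4, 0.6, -1.8]
finger_gap: 0.698
t 11.78 tcp [0.6567 0.0191 0.1065] yawz -87.7 tilt -1.0 F [-0.4  0.6 -1.8] gap 0.698 q [-0.14  0.72  1.45 -0.    0.98  1.39]
```

View pics/p4.png

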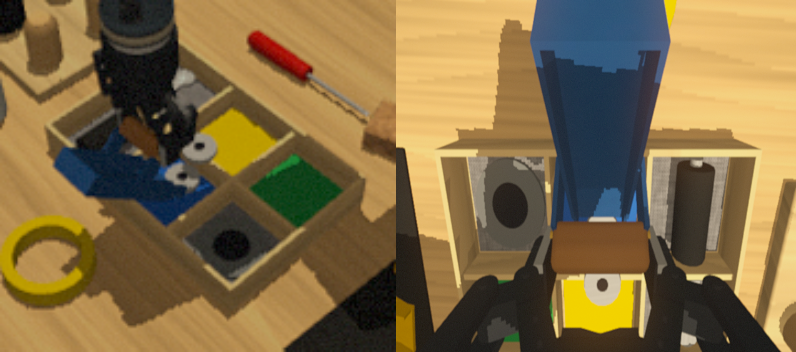

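```bash
python3 -m jog '[[[-1,-1,0],0],[[-3,-3,0],0],[[-6,-6,0],0],[[-9,-8,-3],0],[[-12,-10,-7],0],[[-12,-10,-11],0],[[-12,-10,-15],0],[[-12,-10,-19],0],[[-12,-10,-22],0],[[-12,-10,-22],0]]' && python3 -c "
from st import *
st()
g=snap('top','t5.png')['frame'][:,:,::-1];f=snap('scene','s5.png')['frame'][:,:,::-1]; cv2.imwrite('pics/p5.png',np.hstack([cv2.resize(f[160:290,240:390],None,fx=3,fy=3),cv2.resize(g[120:220,245:380],(int(135*2.6),390))])[:,:800])"
```

```text
t: 12.72
tcp_pos: [0.7645, 0.2545, 0.2057]
tool_rot: [-0.018, 0.709, -0.705, 0.017]
force: [-0.9, 0.7, -3.3]
finger_gap: 0.693
t 12.72 tcp [0.7645 0.2545 0.2057] yawz -87.1 tilt -1.0 F [-0.9  0.7 -3.3] gap 0.693 q [0.18 0.82 0.91 0.01 1.41 1.7 ]
```

View pics/p5.png

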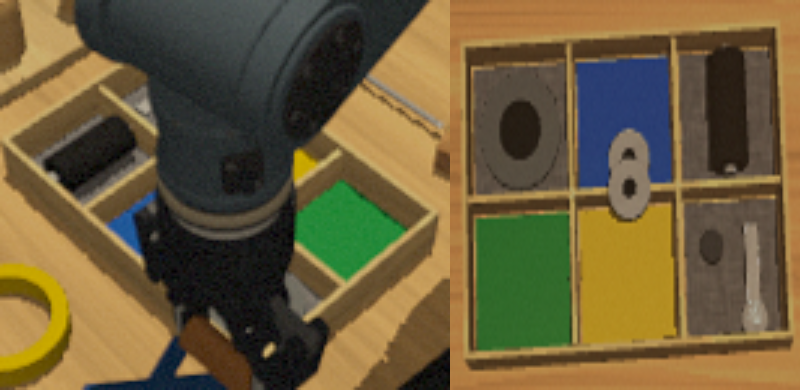

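```bash
python3 -c "
from st import *
s=eyes.snapshot('top')
TR=np.array((.5802,.0166,.0365))
c,sn=np.cos(TR[2]),np.sin(TR[2])
for uv,z in(((313.8,168.2),.047),((313.8,159.7),.02),((313.8,120+219/3.9),.05),((313.8,120+128/3.9),.02)):
    w=px2w(s,[uv],z)[0]; d=w[:2]-TR[:2]; print(w.round(4),'local',c*d[0]+sn*d[1],-sn*d[0]+c*d[1])
p=place(TR,[(-.09,-.003,0)])[0]; to(p[0],p[1],92.1,.20)"
```

```text
[0.5784 0.0116 0.047 ] local -0.0019405434035048962 -0.004934408404542661
[0.6082 0.0122 0.02  ] local 0.027778104192406398 -0.005436125668993141
[0.5569 0.0116 0.05  ] local -0.023461504964111948 -0.004167726298462401
[0.6268 0.0121 0.02  ] local 0.046419336562148014 -0.006163542030744952
t 12.87 tcp [0.7663 0.2444 0.2056] yawz -87.6 tilt -1.0 F [ 0.2 -0.5 -2.5] gap 0.701 q [ 0.17  0.82  0.91 -0.    1.41  1.7 ]
rows cm [28.56  0.63 22.22] turn -3.136
```

```bash
python3 -m jog '[[[2,0,2],-0.12],[[4,0,4],-0.24],[[7,0,6],-0.36],[[10,0,8],-0.48],[[13,0,10],-0.6],[[16,0,12],-0.72],[[18,0,14],-0.84],[[20,0,16],-0.96],[[22,0,18],-1.08],[[24,0,20],-1.2],[[26,0,21],-1.32],[[27.2,0,22.4],-1.44],[[27.2,0,22.4],-1.56],[[27.2,0,22.4],-1.6],[[27.2,0,22.4],-1.6]]' && python3 -m jog '[[[0,0,0],-0.12],[[0,0,0],-0.24],[[0,0,0],-0.36],[[0,0,0],-0.48],[[0,0,0],-0.6],[[0,0,0],-0.72],[[0,0,0],-0.84],[[0,0,0],-0.96],[[0,0,0],-1.08],[[0,0,0],-1.2],[[0,0,0],-1.32],[[0,0,0],-1.44],[[0,0,0],-1.536],[[0,0,0],-1.536],[[0,0,0],-1.536]]' && python3 -c "
from st import *
p=place((.5802,.0166,.0365),[(-.076,-.005,0)])[0]; to(p[0],p[1],92.1,.116)
s=snap('scene','s6.png');f=s['frame'][:,:,::-1]; w=snap('wrist','w6.png')['frame'][:,:,::-1]; cv2.imwrite('pics/p6.png',np.hstack([cv2.resize(f[140:320,210:400],None,fx=2.1,fy=2.1),cv2.resize(w,(400,378))]))"
```

```text
t: 14.12
tcp_pos: [0.5043, 0.0067, 0.207]
tool_rot: [-0.516, 0.482, -0.484, 0.517]
force: [0.1, -0.0, -2.8]
finger_gap: 0.695
t: 15.37
tcp_pos: [0.5047, 0.0082, 0.2066]
tool_rot: [0.707, 0.011, -0.011, -0.707]
force: [0.8, -0.5, -3.0]
finger_gap: 0.695
t 15.37 tcp [0.5047 0.0082 0.2066] yawz 91.8 tilt -1.0 F [ 0.8 -0.5 -3. ] gap 0.695 q [-0.21  0.4   1.76 -0.    0.98 -1.81]
rows cm [-0.03  9.06  0.07] turn -0.006
```

View pics/p6.png

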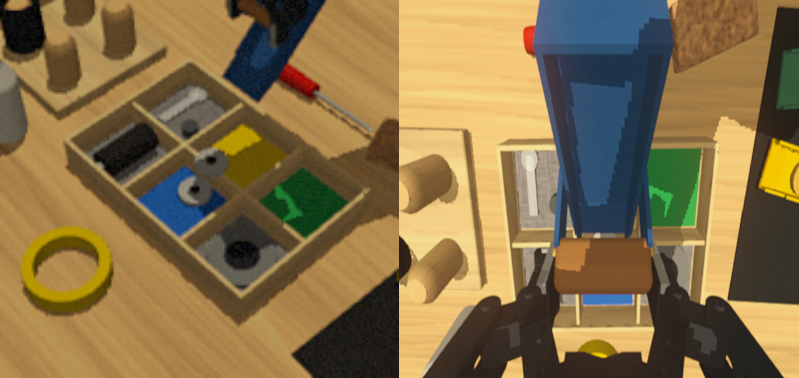

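```bash
python3 -c "
from h import *
s=eyes.snapshot('scene')
print('want',(334.8,188.6),(316.7,175.7))
for th in(38,42,46,50):
  for off in(.022,):
    t=np.radians(th);fx=.093*np.cos(t)-.049*np.sin(t);fz=.093*np.sin(t)+.049*np.cos(t)
    print(th,(fx*1e3).round(),(fz*1e3).round(),w2px(s,[(.5047+fx,.0082+.027,.2066+off-fz),(.5047+fx,.0082-.027,.2066+off-fz)]).round(1).tolist())"
```

```text
want (334.8, 188.6) (316.7, 175.7)
38 43.0 96.0 [[325.4, 190.6], [311.0, 178.9]]
42 36.0 99.0 [[327.5, 190.1], [313.0, 178.4]]
46 29.0 101.0 [[329.6, 189.4], [315.2, 177.8]]
50 22.0 103.0 [[331.7, 188.5], [317.3, 176.9]]
```

```bash
python3 -m jog '[[[0,3,0],0],[[0,6,0],0],[[0,8,0],0],[[0,8.9,0],0],[[0,8.9,0],0],[[0,8.9,0],0]]' && python3 -m jog '[[[0.5,0,0],0],[[1,0,0],0],[[1.5,0,0],0],[[2,-0.1,0],0],[[2.5,-0.2,0],0],[[3,-0.3,0],0],[[3.5,-0.45,0],0],[[4,-0.6,0],0],[[4.4,-0.6,0],0]]' && python3 -m jog '[[[0.4,0,0],0],[[0.8,0,0],0],[[1.2,0,0],0],[[1.6,0,0],0],[[2,0,0],0],[[2.4,0,0],0],[[2.8,0,0],0],[[3.2,0,0],0],[[3.6,0,0],0],[[3.6,0,0],0]]'
```

```text
t: 16.02
tcp_pos: [0.5049, 0.0088, 0.1175]
tool_rot: [0.707, 0.012, -0.012, -0.707]
force: [0.1, -0.1, -1.8]
finger_gap: 0.697
t: 16.77
tcp_pos: [0.5494, 0.0105, 0.1237]
tool_rot: [0.707, 0.013, -0.012, -0.707]
force: [-0.1, 0.3, -2.6]
finger_gap: 0.695
t: 17.6
tcp_pos: [0.5857, 0.0117, 0.1234]
tool_rot: [0.707, 0.013, -0.012, -0.707]
force: [0.1, 1.1, -2.0]
finger_gap: 0.699
```

```bash
python3 -m jog '[[[0,-3,0],0],[[-1,-6,0],0],[[-4,-8,0],0],[[-7,-8,0],0],[[-9,-8,0],0],[[-9,-8,0],0]]' && cat >> h.py <<'E'
TR=np.array((.5802,.0166,.0365))
def loc(w):
    d=np.atleast_2d(w)[:,:2]-TR[:2];c,s=np.cos(TR[2]),np.sin(TR[2]); return np.c_[c*d[:,0]+s*d[:,1],-s*d[:,0]+c*d[:,1]]
def rect(s,z,k=3):  # tray-local rectified view, px=1/k mm; row 0 = +x, col 0 = +y
    W,H=int(330*k),int(225*k); v,u=np.mgrid[0:H,0:W]
    P=place(TR,np.c_[(.1125-v.ravel()/k/1e3),(.165-u.ravel()/k/1e3),np.full(u.size,z)])
    q=w2px(s,P).astype(np.float32).reshape(H,W,2); return cv2.remap(s['frame'],q[...,0],q[...,1],cv2.INTER_LINEAR)
E
python3 -c "
from st import *
st()
S=[rect(snap(n),.016,1.2)[:,:,::-1] for n in('scene','top')]
cv2.imwrite('pics/r7.png',cv2.resize(np.hstack(S),None,fx=1,fy=1)); print(S[0].shape)
for I in S:
    h=cv2.cvtColor(I,cv2.COLOR_BGR2HSV); m=((h[...,1]<70)&(h[...,2]>85)).astype(np.uint8)
    n,_,stt,c=cv2.connectedComponentsWithStats(m)
    for i in range(1,n):
        if stt[i,4]>150: print('local x,y mm',(112.5-c[i,1]/1.2).round(),(165-c[i,0]/1.2).round(),'area mm2',(stt[i,4]/1.44).round(),stt[i,2:4]/1.2)
"
```

```text
t: 18.1
tcp_pos: [0.4884, 0.0096, 0.2033]
tool_rot: [-0.707, -0.01, 0.015, 0.707]
force: [-0.0, 0.2, -3.9]
finger_gap: 0.695
t 18.1 tcp [0.4884 0.0096 0.2033] yawz 92.0 tilt -1.0 F [-0.   0.2 -3.9] gap 0.695 q [-0.21  0.39  1.79 -0.    0.97 -1.82]
(270, 396, 3)
local x,y mm 78.0 18.0 area mm2 291.0 [81.66666667 74.16666667]
local x,y mm 47.0 -73.0 area mm2 474.0 [15.83333333 77.5       ]
local x,y mm 54.0 -137.0 area mm2 515.0 [14.16666667 77.5       ]
local x,y mm 62.0 109.0 area mm2 2844.0 [78.33333333 76.66666667]
local x,y mm 49.0 -2.0 area mm2 2078.0 [47.5        69.16666667]
local x,y mm -53.0 -109.0 area mm2 4662.0 [73.33333333 80.83333333]
local x,y mm 78.0 123.0 area mm2 203.0 [22.5 27.5]
local x,y mm 50.0 136.0 area mm2 192.0 [19.16666667 25.        ]
local x,y mm -62.0 -125.0 area mm2 1205.0 [26.66666667 75.        ]
local x,y mm -60.0 -76.0 area mm2 151.0 [25.         14.16666667]
local x,y mm -88.0 -67.0 area mm2 117.0 [17.5        18.33333333]
```

```bash
python3 -m jog '[[[1,0,2],0.12],[[2,0,4],0.24],[[3,0,6],0.36],[[4,0,8],0.48],[[5,0,10],0.6],[[6,0,12],0.72],[[7,0,14],0.84],[[8,0,16],0.96],[[9,0,18],1.08],[[10,0,20],1.2],[[11,0,22],1.32],[[12,0,24],1.44],[[13,0,26],1.56],[[13.5,0,27.3],1.6],[[13.5,0,27.3],1.6],[[13.5,0,27.3],1.6]]' && python3 -c "
from st import *
to(.6175,.288,0,.086)
print([x[0].round(4).tolist() for x in [totefit([eyes.snapshot('top'),eyes.snapshot('scene')],p) for p in((.51,.363,1.395),(.396,.361,1.645))]])"
```

```text
t: 19.53
tcp_pos: [0.6203, 0.287, 0.2023]
tool_rot: [0.502, -0.498, 0.498, -0.502]
force: [0.2, 0.1, -3.2]
finger_gap: 0.7
t 19.53 tcp [0.6203 0.287  0.2023] yawz 0.5 tilt -1.0 F [ 0.2  0.1 -3.2] gap 0.7 q [ 0.27  0.64  1.3  -0.    1.2   0.26]
rows cm [-0.11 11.63 -0.28] turn 0.008
[[0.5096, 0.3633, 1.3894], [0.395, 0.3638, 1.7555]]
```

```bash
python3 -m jog '[[[0,4,-0.2],0],[[0,8,-0.2],0],[[0,10.5,-0.2],0],[[0,11.6,-0.2],0],[[0,11.6,-0.2],0],[[0,11.6,-0.2],0]]' && python3 -m jog '[[[-0.6,0.3,0],0],[[-1.2,0.5,0],0],[[-1.8,0.8,0],0],[[-2.4,1.1,0],0],[[-3,1.4,0],0],[[-3.7,1.7,0],0],[[-4.3,2,0],0],[[-4.9,2.3,0],0],[[-5.5,2.7,0],0],[[-6,3,0],0],[[-6.4,3.4,0],0],[[-6.8,3.7,0],0],[[-7.2,4,0],0],[[-7.5,4.3,0],0],[[-7.7,4.6,0],0],[[-7.7,4.6,0],0]]'
```

```text
t: 20.23
tcp_pos: [0.6185, 0.2858, 0.0878]
tool_rot: [-0.501, 0.498, -0.499, 0.502]
force: [-0.0, 0.4, -1.9]
finger_gap: 0.697
t: 21.57
tcp_pos: [0.6179, 0.3626, 0.0437]
tool_rot: [0.502, -0.498, 0.499, -0.501]
force: [-1.3, -4.0, 14.1]
finger_gap: 0.697
```

```bash
python3 -m jog '[[[0,0,0],0],[[0,0,0],0],[[0,0,0],0],[[0,0,0],0]]' 7.5 && python3 -m jog '[[[0,-4,0],0],[[0,-8,0],0],[[0,-11,0],0],[[0,-11,0],0]]' && python3 -c "
from st import *
S=[eyes.snapshot('top'),eyes.snapshot('scene')]
for p in((.618,.360,1.57),(.51,.363,1.395),(.396,.361,1.645)):
  for s in (S,S[1:]):
    r=totefit(s,p); print(r[0].round(4),np.degrees(r[0][2]).round(1),r[1].round())
to(.5096,.363,-10.4,.041)"
```

```text
t: 21.9
tcp_pos: [0.6163, 0.363, 0.0402]
tool_rot: [0.502, -0.499, 0.498, -0.501]
force: [0.0, 0.0, 0.3]
finger_gap: 0.879
t: 22.23
tcp_pos: [0.6216, 0.3652, 0.1589]
tool_rot: [-0.497, 0.497, -0.5, 0.506]
force: [1.2, -0.4, 1.6]
finger_gap: 0.877
[0.6169 0.3695 1.5467] 88.6 2055.0
[0.6157 0.3696 1.5638] 89.6 1016.0
[0.5101 0.3651 1.396 ] 80.0 1048.0
[0.5175 0.4085 1.401 ] 80.3 656.0
[0.3931 0.3593 1.5311] 87.7 1734.0
[0.3867 0.3595 1.5381] 88.1 730.0
t 22.33 tcp [0.6179 0.3636 0.1528] yawz 0.3 tilt -1.0 F [-0.6  0.6 -1. ] gap 0.878 q [0.38 0.73 1.25 0.   1.16 0.37]
rows cm [ 1.000e-02  1.115e+01 -1.086e+01] turn 0.187
```

```bash
python3 -m jog '[[[0,0,-4],0.1],[[0,0,-8],0.18],[[0,0,-10.9],0.18],[[0,0,-10.9],0.18],[[0,0,-10.9],0.18]]' && python3 -m jog '[[[0,4,0],0],[[0,8,0],0],[[0,10,0],0],[[0,11.1,0],0],[[0,11.1,0],0],[[0,11.1,0],0]]' && python3 -m jog '[[[0,0,0],0],[[0,0,0],0],[[0,0,0],0],[[0,0,0],0],[[0,0,0],0],[[0,0,0],0]]' 4 30 && python3 -m jog '[[[0,-1,0],0],[[0,-3,0],0],[[0,-6,0],0],[[0,-9,0],0],[[0,-12,0],0],[[0,-12,0],0],[[0,-12,0],0]]' && python3 -c "
from st import *
p=place(TR,[(.2225,.105,0)])[0];to(p[0],p[1],-87.9,.16)"
```

```text
t: 22.75
tcp_pos: [0.505, 0.362, 0.1492]
tool_rot: [-0.457, 0.542, -0.541, 0.453]
force: [1.5, 0.2, -0.5]
finger_gap: 0.88
t: 23.25
tcp_pos: [0.5092, 0.3625, 0.0396]
tool_rot: [-0.455, 0.542, -0.542, 0.454]
force: [0.8, 1.3, 0.7]
finger_gap: 0.877
t: 23.75
tcp_pos: [0.5098, 0.3631, 0.0419]
tool_rot: [0.453, -0.541, 0.542, -0.456]
force: [1.7, -0.6, 6.4]
finger_gap: 0.696
t: 24.33
tcp_pos: [0.5084, 0.3628, 0.1617]
tool_rot: [0.454, -0.541, 0.542, -0.456]
force: [-0.9, 0.3, -3.6]
finger_gap: 0.698
t 24.33 tcp [0.5084 0.3628 0.1617] yawz -10.0 tilt -1.0 F [-0.9  0.3 -3.6] gap 0.698 q [0.44 0.61 1.5  0.   1.03 0.61]
rows cm [17.94  0.21 32.62] turn 1.36
```

```bash
python3 -m jog '[[[1,0,2],0.1],[[2.5,0,4.5],0.2],[[4,0,7],0.3],[[5.5,0,10],0.4],[[7,0,13],0.5],[[8.5,0,16],0.6],[[10,0,19],0.7],[[12,0,22],0.8],[[14,0,25],0.9],[[15.5,0,28],1.0],[[17,0,30.5],1.1],[[17.5,0,32],1.2],[[17.9,0,32.6],1.3],[[17.9,0,32.6],1.36],[[17.9,0,32.6],1.36],[[17.9,0,32.6],1.36]]' && python3 -c "
from st import *
p=place(TR,[(.2225,.105,0)])[0];to(p[0],p[1],-87.9,.051)"
```

```text
t: 25.67
tcp_pos: [0.7963, 0.1298, 0.1563]
tool_rot: [-0.016, 0.707, -0.707, 0.011]
force: [-0.9, 0.3, -3.3]
finger_gap: 0.697
t 25.67 tcp [0.7963 0.1298 0.1563] yawz -87.8 tilt -1.0 F [-0.9  0.3 -3.3] gap 0.697 q [0.02 0.86 0.94 0.   1.34 1.56]
rows cm [-0.32 10.53  0.02] turn 0.002
```

```bash
python3 -m jog '[[[-0.2,3,0],0],[[-0.2,6,0],0],[[-0.2,9,0],0],[[-0.2,10.6,0],0],[[-0.2,10.6,0],0],[[-0.2,10.6,0],0]]' && python3 -m jog '[[[0.5,0,0],0],[[1,0,0],0],[[1.4,0,0],0],[[1.8,0,0],0],[[2.0,0,0],0],[[2.2,-0.1,0],0],[[2.2,-0.1,0],0]]' && python3 -m jog '[[[0.2,-0.5,0],0],[[0.5,-1,0],0],[[0.8,-1.5,0],0],[[1.1,-2,0],0],[[1.4,-2.4,0],0],[[1.7,-2.8,0],0],[[2,-3.2,0],0],[[2.1,-3.3,0],0],[[2.1,-3.3,0],0]]'&& python3 -m jog '[[[0,-2,0],0],[[0,-4,0],0],[[0,-6,0],0],[[0,-6.5,0],0],[[0,-6.5,0],0]]' && python3 -c "
from st import *
p=place(TR,[(-.0235,0.,0)])[0]; to(p[0],p[1],-87.9,.083)
s=snap('scene','s8.png')
f=s['frame'].astype(int); 
print('blue frame ok')"
```

```text
t: 26.17
tcp_pos: [0.7991, 0.1303, 0.0524]
tool_rot: [-0.015, 0.707, -0.707, 0.012]
force: [0.7, 0.1, -3.1]
finger_gap: 0.698
t: 26.75
tcp_pos: [0.7811, 0.1292, 0.0573]
tool_rot: [-0.01, 0.707, -0.707, 0.016]
force: [5.2, 0.9, -2.8]
finger_gap: 0.699
t: 27.5
tcp_pos: [0.7572, 0.1282, 0.0891]
tool_rot: [0.013, -0.707, 0.707, -0.013]
force: [3.6, -0.4, -1.9]
finger_gap: 0.694
t: 27.92
tcp_pos: [0.7571, 0.1283, 0.155]
tool_rot: [0.013, -0.707, 0.707, -0.013]
force: [0.8, 0.4, -4.2]
finger_gap: 0.695
t 27.92 tcp [0.7571 0.1283 0.155 ] yawz -87.9 tilt -1.0 F [ 0.8  0.4 -4.2] gap 0.695 q [ 0.02  0.8   1.08 -0.    1.25  1.56]
rows cm [20.44  7.2  10.5 ] turn 0.0
blue frame ok
```

```bash
python3 -m jog '[[[0.5,0,0.3],0],[[1.5,0,0.8],0],[[2.7,0,1.4],0],[[4,0,2],0],[[5.5,0,3],0],[[7,0,4],0],[[8.5,0,5],0],[[10,0,6],0],[[11.5,0,7],0],[[13,0,8],0],[[14.5,0,9],0],[[16,0,9.5],0],[[17.3,0,10],0],[[18.4,0,10.5],0],[[19.3,0,10.5],0],[[19.9,0,10.5],0],[[20.3,0,10.5],0],[[20.4,0,10.5],0],[[20.4,0,10.5],0]]' && python3 -m jog '[[[0,2,0],0],[[0,4,0],0],[[0,6,0],0],[[0,7.4,0],0],[[0,7.6,0],0],[[0,7.6,0],0],[[0,7.6,0],0]]' && python3 -m jog '[[[0.5,0,0],0],[[1,0,0],0],[[1.3,-0.1,0],0],[[1.6,-0.2,0],0],[[1.9,-0.3,0],0],[[2.2,-0.4,0],0],[[2.5,-0.5,0],0],[[2.8,-0.6,0],0],[[3.1,-0.7,0],0],[[3.4,-0.8,0],0],[[3.7,-0.9,0],0],[[4,-1.1,0],0],[[4.3,-1.2,0],0],[[4.6,-1.3,0],0],[[4.9,-1.5,0],0],[[4.9,-1.5,0],0]]' && python3 -c "
from st import *
a,M=st(); print(loc(a['tcp_pos']))"
```

```text
t: 29.55
tcp_pos: [0.5575, 0.0161, 0.1532]
tool_rot: [-0.013, 0.707, -0.707, 0.013]
force: [-1.0, -0.1, -3.1]
finger_gap: 0.695
t: 30.13
tcp_pos: [0.5583, 0.0159, 0.0778]
tool_rot: [0.013, -0.707, 0.707, -0.014]
force: [0.0, 0.7, -3.9]
finger_gap: 0.692
t: 31.47
tcp_pos: [0.5116, 0.0133, 0.0944]
tool_rot: [0.01, -0.706, 0.708, -0.016]
force: [4.7, 0.6, -0.5]
finger_gap: 0.7
t 31.47 tcp [0.5116 0.0133 0.0944] yawz -87.9 tilt -1.0 F [ 4.7  0.6 -0.5] gap 0.7 q [-0.19  0.59  1.84 -0.    0.7   1.34]
[[-0.06870417 -0.00078039]]
```

```bash
python3 -m jog '[[[0.3,-0.2,0],0],[[0.6,-0.5,0],0],[[0.6,-0.5,0],0],[[0.6,-0.5,0],0],[[0,-0.4,0],0],[[-0.6,-0.3,0],0],[[-1.2,-0.3,0],0],[[-1.8,-0.3,0],0],[[-2.4,-0.3,0],0],[[-3,-0.3,0],0],[[-3,-0.3,0],0],[[-3,-0.3,0],0],[[-3.5,-0.3,0],0],[[-4,-0.3,0],0],[[-4.2,-0.3,0],0],[[-4.2,-0.3,0],0],[[-4.2,-0.3,0],0]]' && python3 -m jog '[[[0,-2,0],0],[[-0.5,-4,0],0],[[-2,-8,0],0],[[-4,-10,-2],0],[[-8,-10,-6],0],[[-12,-10,-10],0],[[-14,-10,-14],0],[[-14,-10,-18],0],[[-14,-10,-22],0],[[-14,-10,-24],0],[[-14,-10,-24],0]]' && python3 -c "
from st import *
a,M=st()
S=[snap(n) for n in('scene','top')]
I=[rect(s,.016,1.2)[:,:,::-1] for s in S]
cv2.imwrite('pics/r9.png',cv2.resize(np.hstack(I),None,fx=1,fy=1))"
```

```text
t: 32.88
tcp_pos: [0.5505, 0.0156, 0.0953]
tool_rot: [0.013, -0.707, 0.707, -0.013]
force: [0.5, 0.5, -2.4]
finger_gap: 0.698
t: 33.8
tcp_pos: [0.6797, 0.2692, 0.1944]
tool_rot: [-0.016, 0.709, -0.705, 0.015]
force: [-0.6, -0.1, -2.9]
finger_gap: 0.698
t 33.8 tcp [0.6797 0.2692 0.1944] yawz -87.5 tilt -1.0 F [-0.6 -0.1 -2.9] gap 0.698 q [0.22 0.71 1.17 0.01 1.26 1.75]
```

View pics/r9.png

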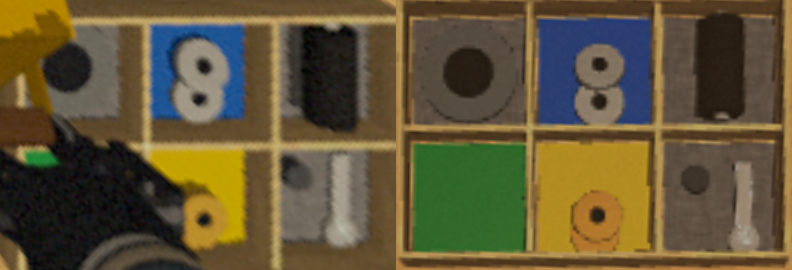

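```bash
python3 -c "
from st import *
to(.510,.284,0,.088)"
```

```text
t 33.9 tcp [0.68   0.2631 0.1943] yawz -87.6 tilt -1.0 F [-0.7  0.2 -2.6] gap 0.695 q [ 0.22  0.71  1.17 -0.    1.26  1.75]
rows cm [16.88 10.66 -2.79] turn -1.53
```

```bash
python3 -m jog '[[[2,0,0],-0.12],[[4,0,0],-0.24],[[6,0,-1],-0.36],[[8,0,-1],-0.48],[[10,0,-2],-0.6],[[12,0,-2],-0.72],[[14,0,-2.8],-0.84],[[16,0,-2.8],-0.96],[[16.9,0,-2.8],-1.08],[[16.9,0,-2.8],-1.2],[[16.9,0,-2.8],-1.32],[[16.9,0,-2.8],-1.44],[[16.9,0,-2.8],-1.53],[[16.9,0,-2.8],-1.53],[[16.9,0,-2.8],-1.53]]' && python3 -m jog '[[[0,4,0],0],[[0,8,0],0],[[0,10,0],0],[[0,10.6,0],0],[[0,10.6,0],0],[[0,10.6,0],0]]' && python3 -c "
from st import *
to(.51,.284,0,.088)" && python3 -m jog '[[[-0.6,0.3,0],0],[[-1.2,0.5,0],0],[[-1.8,0.8,0],0],[[-2.4,1.1,0],0],[[-3,1.4,0],0],[[-3.7,1.7,0],0],[[-4.3,2,0],0],[[-4.9,2.3,0],0],[[-5.5,2.7,0],0],[[-6,3,0],0],[[-6.4,3.4,0],0],[[-6.8,3.7,0],0],[[-7.2,4,0],0],[[-7.5,4.3,0],0],[[-7.7,4.7,0],0],[[-7.7,4.7,0],0]]'
```

```text
t: 35.15
tcp_pos: [0.5116, 0.2809, 0.1954]
tool_rot: [0.498, -0.502, 0.502, -0.498]
force: [-0.7, -0.3, -3.2]
finger_gap: 0.694
t: 35.65
tcp_pos: [0.5123, 0.282, 0.0897]
tool_rot: [0.498, -0.501, 0.502, -0.499]
force: [0.6, 0.7, -2.5]
finger_gap: 0.697
t 35.65 tcp [0.5123 0.282  0.0897] yawz -0.3 tilt -1.0 F [ 0.6  0.7 -2.5] gap 0.697 q [ 0.31  0.67  1.65 -0.    0.82  0.32]
rows cm [-0.19  0.17 -0.23] turn -0.006
t: 36.98
tcp_pos: [0.5135, 0.3612, 0.0432]
tool_rot: [0.497, -0.501, 0.501, -0.501]
force: [0.9, 2.2, 5.1]
finger_gap: 0.697
```

```bash
python3 -m jog '[[[0,0.1,0],0],[[0,0.1,0],0],[[0,0.1,0],0]]' && python3 -m jog '[[[0,0,0],0],[[0,0,0],0],[[0,0,0],0],[[0,0,0],0]]' 7.5 && python3 -m jog '[[[0,-4,0],0],[[0,-8,0],0],[[0,-11,4],0],[[0,-14,8],0],[[0,-18,12],0],[[0,-18,16],0],[[0,-18,20],0],[[0,-18,20],0],[[0,-18,20],0]]' && python3 -c "
from st import *
S=[eyes.snapshot('top'),eyes.snapshot('scene')]
for p in((.617,.365,1.56),(.512,.363,1.57),(.396,.361,1.66)):
  for s in (S,S[:1],S[1:]):
    r=totefit(s,p); print(r[0].round(4),np.degrees(r[0][2]).round(1),r[1].round())
st()"
```

```text
t: 37.23
tcp_pos: [0.5134, 0.3606, 0.0425]
tool_rot: [0.497, -0.501, 0.501, -0.5]
force: [-0.3, 2.7, 7.8]
finger_gap: 0.693
t: 37.57
tcp_pos: [0.5114, 0.3589, 0.0407]
tool_rot: [-0.499, 0.501, -0.501, 0.498]
force: [0.3, 0.1, -0.2]
finger_gap: 0.881
t: 38.32
tcp_pos: [0.7173, 0.3567, 0.2212]
tool_rot: [0.497, -0.501, 0.503, -0.5]
force: [-0.4, -0.7, -0.7]
finger_gap: 0.875
[0.6165 0.3706 1.564 ] 89.6 2080.0
[ 0.8063  0.2912 -0.1002] -5.7 409.0
[0.6166 0.3714 1.5654] 89.7 902.0
[0.5138 0.3698 1.5597] 89.4 1171.0
[0.514  0.3659 1.5543] 89.1 705.0
[0.5136 0.3727 1.5674] 89.8 413.0
[0.3982 0.3607 1.6641] 95.3 1308.0
[0.4051 0.3615 1.585 ] 90.8 838.0
[0.3974 0.3614 1.6831] 96.4 405.0
t 38.42 tcp [0.7118 0.3577 0.2197] yawz -0.3 tilt -1.0 F [-0.8  1.  -0.3] gap 0.879 q [0.33 0.79 0.93 0.   1.43 0.33]
```

```bash
python3 -m jog '[[[0,0,-4],-0.1],[[0,0,-8],-0.1],[[0,0,-12],-0.1],[[0,0,-16],-0.1],[[0,0,-20],-0.1],[[-0.3,0,-24],-0.1],[[-0.3,3,-28],-0.1],[[-0.3,6,-31.4],-0.1],[[-0.3,7,-31.4],-0.1],[[-0.3,7,-31.4],-0.1],[[-0.3,7,-31.4],-0.1]]' && python3 -c "
from st import *
to(.398,.3615,5.3,.040)"
```

```text
t: 39.33
tcp_pos: [0.396, 0.3626, 0.151]
tool_rot: [0.525, -0.475, 0.475, -0.523]
force: [0.9, -0.2, 0.0]
finger_gap: 0.881
t 39.33 tcp [0.396  0.3626 0.151 ] yawz 5.6 tilt -1.0 F [ 0.9 -0.2  0. ] gap 0.881 q [ 0.53  0.52  1.73 -0.    0.89  0.44]
rows cm [ 0.12 11.1   0.21] turn 0.005
```

```bash
python3 -m jog '[[[0.1,4,0.2],0],[[0.1,8,0.2],0],[[0.1,10,0.2],0],[[0.1,11.1,0.2],0],[[0.1,11.1,0.2],0],[[0.1,11.1,0.2],0]]' && python3 -m jog '[[[0,0,0],0],[[0,0,0],0],[[0,0,0],0],[[0,0,0],0],[[0,0,0],0],[[0,0,0],0]]' 4 30 && python3 -m jog '[[[0,-1,0],0],[[0,-3,0],0],[[0,-6,0],0],[[0,-9,0],0],[[0,-12,0],0],[[0,-12,0],0],[[0,-12,0],0]]' && python3 -c "
from st import *
p=place(TR,[(.2225,.105,0)])[0];to(p[0],p[1],-87.9,.16)"
```

```text
t: 39.83
tcp_pos: [0.4018, 0.3626, 0.0411]
tool_rot: [-0.522, 0.475, -0.476, 0.524]
force: [0.5, 0.2, -0.1]
finger_gap: 0.879
t: 40.33
tcp_pos: [0.4018, 0.3629, 0.0422]
tool_rot: [-0.522, 0.475, -0.476, 0.525]
force: [2.0, -0.7, 6.0]
finger_gap: 0.697
t: 40.92
tcp_pos: [0.4004, 0.3624, 0.1621]
tool_rot: [-0.522, 0.475, -0.476, 0.525]
force: [-0.8, -0.6, -3.7]
finger_gap: 0.698
t 40.92 tcp [0.4004 0.3624 0.1621] yawz 5.5 tilt -1.0 F [-0.8 -0.6 -3.7] gap 0.698 q [0.53 0.51 1.72 0.   0.91 0.43]
rows cm [26.99  0.29 37.41] turn 1.63
```

```bash
python3 -m jog '[[[1,0,1.5],0.1],[[2.5,0,4],0.2],[[4,0,6.5],0.3],[[6,0,9],0.4],[[8,0,11.5],0.5],[[10,0,14],0.6],[[12,0,17],0.7],[[14,0,20],0.8],[[16,0,23],0.9],[[18,0,26],1.0],[[20,0,29],1.1],[[22,0,32],1.2],[[24,0,34.5],1.3],[[25.5,0,36],1.4],[[26.5,0,37],1.5],[[27,0,37.4],1.6],[[27,0,37.4],1.63],[[27,0,37.4],1.63],[[27,0,37.4],1.63]]' && python3 -c "
from st import *
p=place(TR,[(.2225,.105,0)])[0];to(p[0],p[1],-87.9,.051)"
```

```text
t: 42.5
tcp_pos: [0.7962, 0.129, 0.1567]
tool_rot: [-0.016, 0.707, -0.707, 0.011]
force: [0.3, 0.1, -3.9]
finger_gap: 0.7
t 42.5 tcp [0.7962 0.129  0.1567] yawz -87.8 tilt -1.0 F [ 0.3  0.1 -3.9] gap 0.7 q [0.02 0.86 0.94 0.   1.34 1.56]
rows cm [-0.32 10.56 -0.05] turn 0.001
```

```bash
python3 -m jog '[[[-0.2,3,0],0],[[-0.2,6,0],0],[[-0.2,9,0],0],[[-0.2,10.6,0],0],[[-0.2,10.6,0],0],[[-0.2,10.6,0],0]]' && python3 -m jog '[[[0.5,0,0],0],[[1,0,0],0],[[1.4,0,0],0],[[1.8,0,0],0],[[2.0,0,0],0],[[2.2,-0.1,0],0],[[2.2,-0.1,0],0]]' && python3 -m jog '[[[0.2,-0.5,0],0],[[0.5,-1,0],0],[[0.8,-1.5,0],0],[[1.1,-2,0],0],[[1.4,-2.4,0],0],[[1.7,-2.8,0],0],[[2,-3.2,0],0],[[2.2,-3.4,0],0],[[2.2,-3.4,0],0]]'&& python3 -m jog '[[[0,-2,0],0],[[0,-4,0],0],[[0,-6,0],0],[[0,-6.5,0],0],[[0,-6.5,0],0]]' && python3 -c "
from st import *
p=place(TR,[(-.0235,.105,0)])[0]; to(p[0],p[1],-87.9,.079)"
```

```text
t: 43.0
tcp_pos: [0.7989, 0.1295, 0.0525]
tool_rot: [-0.015, 0.707, -0.707, 0.012]
force: [1.3, 0.5, -3.6]
finger_gap: 0.697
t: 43.58
tcp_pos: [0.7805, 0.1285, 0.0571]
tool_rot: [-0.011, 0.707, -0.707, 0.015]
force: [5.0, 0.8, -4.2]
finger_gap: 0.699
t: 44.33
tcp_pos: [0.7565, 0.1275, 0.0907]
tool_rot: [0.012, -0.707, 0.707, -0.014]
force: [5.0, 0.0, -0.9]
finger_gap: 0.697
t: 44.75
tcp_pos: [0.7556, 0.1276, 0.1558]
tool_rot: [0.013, -0.707, 0.707, -0.013]
force: [-0.2, -0.2, -3.7]
finger_gap: 0.698
t 44.75 tcp [0.7556 0.1276 0.1558] yawz -87.9 tilt -1.0 F [-0.2 -0.2 -3.7] gap 0.698 q [ 0.02  0.8   1.09 -0.    1.25  1.56]
rows cm [20.27  7.69 -0.06] turn 0.0
```

```bash
python3 -m jog '[[[0.5,0,0],0],[[1.5,0,0],0],[[2.7,0,0],0],[[4,0,0],0],[[5.5,0,0],0],[[7,0,0],0],[[8.5,0,0],0],[[10,0,0],0],[[11.5,0,0],0],[[13,0,0],0],[[14.5,0,0],0],[[16,0,0],0],[[17.3,0,0],0],[[18.4,0,0],0],[[19.3,0,0],0],[[19.9,0,0],0],[[20.2,0,0],0],[[20.3,0,0],0],[[20.3,0,0],0]]' && python3 -m jog '[[[0,2,0],0],[[0,4,0],0],[[0,6,0],0],[[0,7.4,0],0],[[0,7.6,0],0],[[0,7.6,0],0],[[0,7.6,0],0]]' && python3 -m jog '[[[0.5,0,0],0],[[1,0,0],0],[[1.3,-0.1,0],0],[[1.6,-0.2,0],0],[[1.9,-0.3,0],0],[[2.2,-0.4,0],0],[[2.5,-0.5,0],0],[[2.8,-0.6,0],0],[[3.1,-0.7,0],0],[[3.4,-0.8,0],0],[[3.7,-0.9,0],0],[[4,-1.1,0],0],[[4.3,-1.2,0],0],[[4.6,-1.3,0],0],[[4.9,-1.5,0],0],[[4.9,-1.5,0],0]]' && python3 -c "
from st import *
a,M=st(); print(loc(a['tcp_pos']))"
```

```text
t: 46.33
tcp_pos: [0.5535, 0.12, 0.1542]
tool_rot: [0.013, -0.707, 0.707, -0.013]
force: [-0.6, -0.2, -3.6]
finger_gap: 0.695
t: 46.92
tcp_pos: [0.5543, 0.12, 0.0788]
tool_rot: [0.013, -0.707, 0.707, -0.013]
force: [-0.2, 0.0, -3.7]
finger_gap: 0.697
t: 48.25
tcp_pos: [0.5074, 0.1183, 0.0954]
tool_rot: [0.01, -0.707, 0.707, -0.016]
force: [4.5, 0.3, -1.7]
finger_gap: 0.698
t 48.25 tcp [0.5074 0.1183 0.0954] yawz -87.9 tilt -1.0 F [ 4.5  0.3 -1.7] gap 0.698 q [ 0.01  0.6   1.82 -0.    0.72  1.55]
[[-0.06905186  0.10428386]]
```

```bash
python3 -m jog '[[[0.3,-0.2,0],0],[[0.6,-0.5,0],0],[[0.6,-0.5,0],0],[[0.6,-0.5,0],0],[[0,-0.4,0],0],[[-0.6,-0.3,0],0],[[-1.2,-0.3,0],0],[[-1.8,-0.3,0],0],[[-2.4,-0.3,0],0],[[-3,-0.3,0],0],[[-3,-0.3,0],0],[[-3,-0.3,0],0],[[-3.5,-0.3,0],0],[[-4,-0.3,0],0],[[-4.2,-0.3,0],0],[[-4.2,-0.3,0],0],[[-4.2,-0.3,0],0]]' && python3 -m jog '[[[0,-2,0],0],[[-0.5,-4,0],0],[[-1,-8,0],0],[[-2,-10,-2],0],[[-3,-10,-5],0],[[-3,-10,-9],0],[[-3,-10,-13],0],[[-3,-10,-15],0],[[-3,-10,-15],0]]' && python3 -c "
from st import *
to(.400,.284,0,.088)
I=rect(snap('top','t10.png'),.016,1.2)[:,:,::-1]; I2=rect(snap('scene','s10.png'),.016,1.2)[:,:,::-1]
cv2.imwrite('pics/r10.png',np.hstack([I2,I]))
for J in(I2,I):
  h=cv2.cvtColor(J,cv2.COLOR_BGR2HSV)
  def cell(i,j): 
    r=int((112.5-i-46)*1.2);c=int((165-j-46)*1.2); return h[r:r+110,c:c+110]
  g=cell(-52.5,105); m=((g[...,0]<20)|(g[...,0]>170))&(g[...,1]>90)&(g[...,2]>110); ys,xs=np.nonzero(m); print('copper px area mm2',m.sum()/1.44, (ys.min()/1.2,ys.max()/1.2,xs.min()/1.2,xs.max()/1.2) if m.sum() else None,'green px',((g[...,0]>45)&(g[...,0]<85)&(g[...,1]>90)).sum()/1.44)"
```

```text
t: 49.67
tcp_pos: [0.5467, 0.1198, 0.0964]
tool_rot: [0.013, -0.707, 0.707, -0.013]
force: [0.9, -0.0, -2.8]
finger_gap: 0.698
t: 50.42
tcp_pos: [0.5693, 0.2756, 0.1962]
tool_rot: [-0.015, 0.708, -0.706, 0.015]
force: [0.0, -0.2, -3.3]
finger_gap: 0.698
t 50.42 tcp [0.5693 0.2756 0.1962] yawz -87.6 tilt -1.0 F [ 0.  -0.2 -3.3] gap 0.698 q [0.27 0.58 1.45 0.   1.12 1.8 ]
rows cm [16.87 10.83 -1.52] turn -1.529
copper px area mm2 2126.388888888889 (np.float64(0.0), np.float64(90.83333333333334), np.float64(0.0), np.float64(90.83333333333334)) green px 4446.527777777778
copper px area mm2 1754.861111111111 (np.float64(0.0), np.float64(90.83333333333334), np.float64(0.0), np.float64(70.0)) green px 5641.666666666667
```

```bash
python3 -m jog '[[[2,0,0],-0.12],[[4,0,0],-0.24],[[6,0,-0.5],-0.36],[[8,0,-0.5],-0.48],[[10,0,-1],-0.6],[[12,0,-1],-0.72],[[14,0,-1.5],-0.84],[[16,0,-1.5],-0.96],[[16.9,0,-1.5],-1.08],[[16.9,0,-1.5],-1.2],[[16.9,0,-1.5],-1.32],[[16.9,0,-1.5],-1.44],[[16.9,0,-1.5],-1.53],[[16.9,0,-1.5],-1.53],[[16.9,0,-1.5],-1.53]]' && python3 -c "
from st import *
to(.40,.284,0,.088)
for n in('scene','top'):
  J=rect(snap(n),.016,1.2)[:,:,::-1]; h=cv2.cvtColor(J,cv2.COLOR_BGR2HSV)
  m=(((h[...,0]<12)|(h[...,0]>172))&(h[...,1]>100)&(h[...,2]>90)).astype(np.uint8)
  k,_,stt,c=cv2.connectedComponentsWithStats(m)
  for i in range(1,k):
    if stt[i,4]>150: print(n,'local x,y mm',(112.5-c[i,1]/1.2).round(),(165-c[i,0]/1.2).round(),'area',(stt[i,4]/1.44).round(),(stt[i,2:4]/1.2).round())
"
```

```text
t: 51.77
tcp_pos: [0.4015, 0.2784, 0.1964]
tool_rot: [0.498, -0.502, 0.502, -0.498]
force: [0.7, -0.6, -2.7]
finger_gap: 0.699
t 51.77 tcp [0.4015 0.2784 0.1964] yawz -0.5 tilt -1.0 F [ 0.7 -0.6 -2.7] gap 0.699 q [ 0.38  0.4   1.81 -0.    0.94  0.39]
rows cm [-0.56 10.84 -0.16] turn -0.008
scene local x,y mm -68.0 123.0 area 137.0 [15. 33.]
top local x,y mm -69.0 103.0 area 1653.0 [42. 55.]
```

```bash
python3 -m jog '[[[-0.5,4,-0.2],0],[[-0.5,8,-0.2],0],[[-0.5,10,-0.2],0],[[-0.5,10.8,-0.2],0],[[-0.5,10.8,-0.2],0],[[-0.5,10.8,-0.2],0]]' && python3 -m jog '[[[-0.6,0.3,0],0],[[-1.2,0.5,0],0],[[-1.8,0.8,0],0],[[-2.4,1.1,0],0],[[-3,1.4,0],0],[[-3.7,1.7,0],0],[[-4.3,2,0],0],[[-4.9,2.3,0],0],[[-5.5,2.7,0],0],[[-6,3,0],0],[[-6.4,3.4,0],0],[[-6.8,3.7,0],0],[[-7.2,4,0],0],[[-7.5,4.3,0],0],[[-7.7,4.8,0],0],[[-7.7,4.8,0],0]]' && python3 -m jog '[[[0,0,0],0],[[0,0,0],0],[[0,0,0],0],[[0,0,0],0]]' 7.5 && python3 -m jog '[[[0,-4,0],0],[[0,-8,0],0],[[0,-11,0],0],[[0,-15,0],0],[[4,-18,0],0],[[8,-18,0],0],[[12,-18,0],0],[[16,-18,0],0],[[20,-18,0],0],[[24,-18,0],0],[[28,-18,0],0],[[28,-18,0],0]]' && python3 -c "
from st import *
st()
s=snap('top','t11.png');s2=snap('scene','s11.png')
for p in((.617,.37,1.56),(.513,.368,1.56),(.40,.365,1.57)):
    r=totefit([s,s2],p); print(r[0].round(4),np.degrees(r[0][2]).round(1),r[1].round())
f=s['frame'][:,:,::-1];cv2.imwrite('pics/p11.png',np.vstack([np.hstack([cv2.resize(f[115:275,130:390],(520,320)),cv2.resize(s2['frame'][:,:,::-1][225:375,340:520],(280,320))]),cv2.resize(f[125:265,385:535],(300,280))[:,:].copy() if 0 else np.hstack([cv2.resize(f[125:265,385:535],(300,280)),cv2.resize(s2['frame'][:,:,::-1][90:210,180:320],(500,280))])]))"
```

```text
t: 52.37
tcp_pos: [0.4001, 0.2847, 0.0885]
tool_rot: [0.499, -0.501, 0.501, -0.499]
force: [-0.4, 0.2, -2.9]
finger_gap: 0.698
t: 53.7
tcp_pos: [0.4012, 0.363, 0.0413]
tool_rot: [0.498, -0.501, 0.501, -0.5]
force: [-0.0, 3.3, 9.6]
finger_gap: 0.697
t: 54.03
tcp_pos: [0.3994, 0.3612, 0.0398]
tool_rot: [-0.499, 0.501, -0.501, 0.498]
force: [0.3, -1.0, -0.4]
finger_gap: 0.88
t: 55.03
tcp_pos: [0.3989, 0.0755, 0.2202]
tool_rot: [0.498, -0.503, 0.504, -0.496]
force: [0.5, 1.8, -0.7]
finger_gap: 0.879
t 55.03 tcp [0.3989 0.0755 0.2202] yawz -0.7 tilt -1.0 F [ 0.5  1.8 -0.7] gap 0.879 q [-0.09  0.25  1.96 -0.    0.93 -0.07]
[0.6164 0.3695 1.5606] 89.4 1419.0
[0.5131 0.3679 1.5636] 89.6 375.0
[0.398 0.371 1.56 ] 89.4 957.0
```

View pics/p11.png

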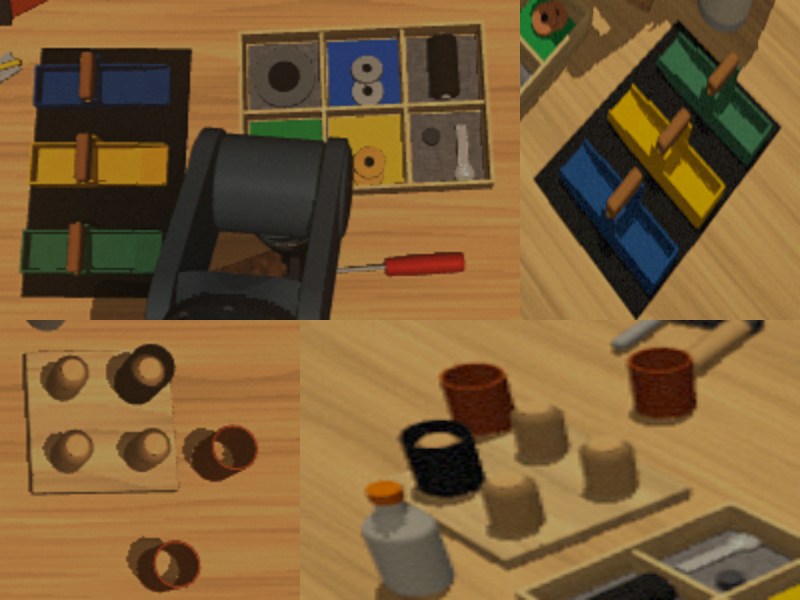

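```bash
cat >> h.py <<'E'
def cyl(x,y,z0,h,r0,r1=None,n=24):
    a=np.linspace(0,2*np.pi,n,endpoint=False);r1=r0 if r1 is None else r1
    return np.r_[np.c_[x+r0*np.cos(a),y+r0*np.sin(a),np.full(n,z0)],np.c_[x+r1*np.cos(a),y+r1*np.sin(a),np.full(n,z0+h)]]
def sleevefit(snaps,p0,z0=0):
    ms=[]
    for s in snaps:
        f=cv2.GaussianBlur(s['frame'],(3,3),0).astype(float); m=np.clip((f[...,0]/np.maximum(f[...,1],1)-1.75)/.3,0,1)
        ms.append((m,hullmask(s,[cyl(p0[0],p0[1],z0,.08,.05)])))
    c=lambda v:sum((np.abs(hullmask(s,[cyl(p0[0]+v[0]/100,p0[1]+v[1]/100,z0,.08,.029)])-m)*w).sum() for s,(m,w) in zip(snaps,ms))
    o=minimize(c,[0,0],method='Nelder-Mead',options=dict(initial_simplex=[[0,0],[.8,0],[0,.8]],xatol=.01,fatol=.3))
    return np.array(p0)+o.x/100,o.fun,ms[0][0].sum()
E
python3 -c "
from st import *
s=eyes.snapshot('top');s2=eyes.snapshot('scene')
g=lambda u,v:(385+u/2,125+(v-320)/2)
W=px2w(s,[g(24,353),g(170,345),g(178,490),g(31,493)],.018);rk,e=rig([(.095,.095),(.095,-.095),(-.095,-.095),(-.095,.095)],W);print('rack',rk,e)
T=px2w(s,[g(72,368),g(76,447),g(155,444)],.088);r2,e=rig([(.048,.048),(-.048,.048),(-.048,-.048)],T);print('posts',r2,e)
b=place(rk,[(.095,.095,.018),(-.095,.095,.018)]);print('scene check',w2px(s2,b),'seen (238.3,190) (289.2,162)')
for k in((.517,-.446),(.385,-.375)):
  k=px2w(s,[g(235,447) if k[0]>.45 else g(177,565)],.08)[0][:2]
  for ss in([s,s2],[s],[s2]): print(k.round(3),[np.round(q,4) for q in sleevefit(ss,k)])
"
```

```text
rack [ 0.56630859 -0.30473726  0.01616778] [0.00291887 0.00513163 0.00195258 0.00119585]
posts [ 0.56565582 -0.30456644  0.0091066 ] [0.00219052 0.00224203 0.00054666]
scene check [[237.03484433 191.04545886]
 [289.47903751 159.60028775]] seen (238.3,190) (289.2,162)
[ 0.515 -0.454] [array([ 0.5162, -0.4531]), np.float64(657.1155), np.float64(5086.8263)]
[ 0.515 -0.454] [array([ 0.515 , -0.4508]), np.float64(501.2182), np.float64(5086.8263)]
[ 0.515 -0.454] [array([ 0.5146, -0.4517]), np.float64(153.3662), np.float64(5245.4827)]
[ 0.371 -0.373] [array([ 0.3733, -0.371 ]), np.float64(654.2359), np.float64(5086.8263)]
[ 0.371 -0.373] [array([ 0.3728, -0.3696]), np.float64(528.4064), np.float64(5086.8263)]
[ 0.371 -0.373] [array([ 0.3726, -0.3719]), np.float64(124.1236), np.float64(5245.4827)]
```

```bash
python3 -c "
from st import *
to(.5155,-.4515,0,.040)"
```

```text
t 55.23 tcp [0.3983 0.082  0.2201] yawz -0.2 tilt -1.0 F [ 0.5  0.1 -0. ] gap 0.882 q [-0.07  0.25  1.96  0.    0.93 -0.07]
rows cm [53.31 17.98 11.95] turn -0.004
```

```bash
python3 -m jog '[[[2,0,1],0],[[5,0,2],0],[[9,0,3],0],[[13,0,4],0],[[17,0,5],0],[[21,0,6],0],[[25,0,7],0],[[29,0,8],0],[[33,0,9],0],[[37,0,10],0],[[41,0,11],0],[[45,0,11.9],0],[[49,0,11.9],0],[[51.5,0,11.9],0],[[53.3,0,11.9],0],[[53.3,3,11.9],0],[[53.3,6,11.9],0],[[53.3,6,11.9],0],[[53.3,6,11.9],0]]' 8.5 && python3 -c "
from st import *
S=[eyes.snapshot('scene'),eyes.snapshot('top')]
for k in((.515,-.4515),(.373,-.371)):
  for ss in(S,S[:1]): print([np.round(q,4) for q in sleevefit(ss,k)[:2]])
to(.5155,-.4515,0,.040)"
```

```text
t: 56.82
tcp_pos: [0.516, -0.4486, 0.1579]
tool_rot: [-0.5, 0.502, -0.498, 0.5]
force: [-0.4, 0.1, 0.1]
finger_gap: 0.993
[array([ 0.5148, -0.4501]), np.float64(891.5262)]
[array([ 0.5169, -0.4538]), np.float64(149.3105)]
[array([ 0.3756, -0.3685]), np.float64(815.5444)]
[array([ 0.374 , -0.3731]), np.float64(125.0695)]
t 56.92 tcp [ 0.5173 -0.4511  0.1615] yawz -0.1 tilt -1.0 F [-0.5 -0.1 -0.6] gap 0.989 q [-0.88  0.69  1.33  0.    1.12 -0.88]
rows cm [ 0.02 12.15 -0.2 ] turn -0.001
```

```bash
python3 -m jog '[[[0,4,-0.1],0],[[0,8,-0.1],0],[[0,11,-0.1],0],[[0,12.1,-0.1],0],[[0,12.1,-0.1],0],[[0,12.1,-0.1],0]]' && python3 -m jog '[[[0,0,0],0],[[0,0,0],0],[[0,0,0],0],[[0,0,0],0],[[0,0,0],0],[[0,0,0],0]]' 4 30 && python3 -m jog '[[[0,-2,0],0],[[0,-6,0],0],[[0,-10,0],0],[[0,-12,0],0],[[0,-12,0],0],[[0,-12,0],0]]' && python3 -c "
from st import *
to(.5186,-.3532,0.8)
S=[eyes.snapshot('scene')]
a=manip.sense()['tcp_pos']
print([np.round(q,4) for q in sleevefit(S,a[:2],a[2]-.040)[:2]])"
```

```text
t: 57.42
tcp_pos: [0.5158, -0.4527, 0.0411]
tool_rot: [0.499, -0.5, 0.502, -0.499]
force: [0.7, -0.2, 0.5]
finger_gap: 0.994
t: 57.92
tcp_pos: [0.5159, -0.4534, 0.0423]
tool_rot: [0.499, -0.499, 0.503, -0.499]
force: [0.5, 0.3, 7.0]
finger_gap: 0.674
t: 58.42
tcp_pos: [0.5151, -0.4527, 0.1619]
tool_rot: [0.499, -0.499, 0.503, -0.499]
force: [-0.5, 1.1, -1.6]
finger_gap: 0.677
t 58.42 tcp [ 0.5151 -0.4527  0.1619] yawz -0.2 tilt -1.0 F [-0.5  1.1 -1.6] gap 0.677 q [-0.88  0.68  1.33 -0.    1.12 -0.88]
rows cm [-9.95 -0.03  0.31] turn -0.018
[array([ 0.5117, -0.454 ]), np.float64(165.2909)]
```

```bash
python3 -m jog '[[[-3,0,0.1],0],[[-6,0,0.2],0],[[-8.5,0,0.3],0],[[-9.9,0,0.3],0],[[-9.9,0,0.3],0],[[-9.9,0,0.3],0]]' && python3 -m jog '[[[0,1,0],0],[[0,2,0],0],[[0,3,0],0],[[0,4,0],0],[[0,4.5,0],0],[[0,5,0],0],[[0,5,0],0],[[0,5,0],0]]'
```

```text
t: 58.97
tcp_pos: [0.5177, -0.3525, 0.1583]
tool_rot: [-0.5, 0.501, -0.5, 0.499]
force: [1.2, -0.7, -0.6]
finger_gap: 0.68
t: 59.63
tcp_pos: [0.5189, -0.3534, 0.1089]
tool_rot: [0.499, -0.5, 0.502, -0.499]
force: [5.5, -1.0, -2.6]
finger_gap: 0.672
```

```bash
python3 -m jog '[[[0,0.7,0.15],0],[[0,1.4,0.15],0],[[0,2.1,0.15],0],[[0,2.8,0.15],0],[[0,3.5,0.15],0],[[0,4.2,0.15],0],[[0,4.7,0.15],0],[[0,4.9,0.15],0],[[0,5.1,0.15],0],[[0,5.1,0.15],0]]'
```

```text
t: 60.47
tcp_pos: [0.5192, -0.3527, 0.0603]
tool_rot: [-0.499, 0.501, -0.501, 0.499]
force: [-1.5, 3.3, 13.3]
finger_gap: 0.675
```

```bash
python3 -m jog '[[[0,0,0],0],[[0,0,0],0],[[0,0,0],0],[[0,0,0],0]]' 7.8 && python3 -m jog '[[[0,-3,0],0],[[0,-7,0],0],[[0,-11,0],0],[[0,-12,-2],0.12],[[0,-12,-4],0.24],[[0,-12,-6],0.36],[[0,-12,-8],0.48],[[0,-12,-10],0.6],[[0,-12,-12],0.72],[[0,-12,-14],0.84],[[1.8,-12,-14.4],0.96],[[1.8,-12,-14.4],1.08],[[1.8,-12,-14.4],1.2],[[1.8,-12,-14.4],1.32],[[1.8,-12,-14.4],1.44],[[1.8,-12,-14.4],1.56],[[1.8,-12,-14.4],1.56],[[1.8,-12,-14.4],1.56]]' && python3 -c "
from st import *
S=[eyes.snapshot('scene'),eyes.snapshot('top')]
for k,z in(((.5186,-.3532),.018),((.373,-.371),0)):
  for ss in(S,S[:1]): print([np.round(q,4) for q in sleevefit(ss,k,z)[:2]])
to(.3735,-.3710,-90,.040)"
```

```text
t: 60.8
tcp_pos: [0.5188, -0.3526, 0.0577]
tool_rot: [-0.499, 0.502, -0.5, 0.499]
force: [-0.2, 0.1, -0.2]
finger_gap: 0.917
t: 62.3
tcp_pos: [0.3751, -0.3702, 0.178]
tool_rot: [-0.004, 0.707, -0.707, 0.003]
force: [0.3, 0.1, -0.7]
finger_gap: 0.911
[array([ 0.5156, -0.3507]), np.float64(812.8192)]
[array([ 0.5187, -0.348 ]), np.float64(203.6624)]
[array([ 0.3756, -0.3685]), np.float64(835.3737)]
[array([ 0.3737, -0.3732]), np.float64(127.053)]
t 62.4 tcp [ 0.3752 -0.3702  0.1781] yawz -89.5 tilt -1.0 F [0.6 0.5 0.3] gap 0.912 q [-0.99  0.47  1.73 -0.    0.94  0.57]
rows cm [ 0.16 13.81  0.08] turn 0.009
```

```bash
python3 -m jog '[[[0.1,4,0.1],0],[[0.1,8,0.1],0],[[0.1,12,0.1],0],[[0.1,13.8,0.1],0],[[0.1,13.8,0.1],0],[[0.1,13.8,0.1],0]]' 8.5 && python3 -m jog '[[[0,0,0],0],[[0,0,0],0],[[0,0,0],0],[[0,0,0],0],[[0,0,0],0],[[0,0,0],0]]' 4 30 && python3 -m jog '[[[0,-2,0],0],[[0,-6,0],0],[[0,-10,0],0],[[0,-13,0],0],[[0,-13,0],0],[[0,-13,0],0]]' && python3 -c "
from st import *
to(.5182,-.2567,-90)"
```

```text
t: 62.9
tcp_pos: [0.374, -0.3709, 0.0395]
tool_rot: [-0.003, 0.708, -0.706, 0.002]
force: [-0.3, 0.2, 0.7]
finger_gap: 0.993
t: 63.4
tcp_pos: [0.3752, -0.3725, 0.0424]
tool_rot: [0.002, -0.706, 0.708, -0.003]
force: [-0.3, 0.3, 6.9]
finger_gap: 0.69
t: 63.9
tcp_pos: [0.3751, -0.3725, 0.1731]
tool_rot: [0.001, -0.705, 0.709, -0.004]
force: [-0.2, -0.5, -1.7]
finger_gap: 0.691
t 63.9 tcp [ 0.3751 -0.3725  0.1731] yawz -89.6 tilt -1.0 F [-0.2 -0.5 -1.7] gap 0.691 q [-0.99  0.48  1.74 -0.    0.92  0.57]
rows cm [-1.439e+01 -1.000e-02 -1.147e+01] turn 0.007
```

```bash
python3 -m jog '[[[-1,0,-1],0],[[-3,0,-3],0],[[-6,0,-5],0],[[-9,0,-7],0],[[-12,0,-9.5],0],[[-14,0,-11],0],[[-14.4,0,-11.5],0],[[-14.4,0,-11.5],0],[[-14.4,0,-11.5],0]]' && python3 -m jog '[[[0,1,0],0],[[0,2,0],0],[[0,3,0],0],[[0,4,0],0],[[0,5,0],0],[[0,5.6,0],0],[[0,6.2,0],0],[[0,6.2,0],0],[[0,6.2,0],0]]'
```

```text
t: 64.65
tcp_pos: [0.5162, -0.2548, 0.1691]
tool_rot: [-0.004, 0.708, -0.707, 0.002]
force: [-0.3, -0.6, -0.3]
finger_gap: 0.696
t: 65.4
tcp_pos: [0.5174, -0.2553, 0.1079]
tool_rot: [-0.003, 0.707, -0.707, 0.002]
force: [-0.1, -0.1, -0.7]
finger_gap: 0.691
```

No contact, so the sleeve is well over the post. Pushing it home.

```bash
python3 -m jog '[[[0,0.7,0],0],[[0,1.4,0],0],[[0,2.1,0],0],[[0,2.8,0],0],[[0,3.5,0],0],[[0,4.2,0],0],[[0,4.6,0],0],[[0,4.9,0],0],[[0,5.1,0],0],[[0,5.1,0],0]]' && python3 -m jog '[[[0,0,0],0],[[0,0,0],0],[[0,0,0],0],[[0,0,0],0]]' 7.8 && python3 -m jog '[[[0,-3,0],0],[[0,-7,0],0],[[0,-11,0],0],[[0,-15,0],0],[[4,-15,-4],0],[[7,-15,-7],0],[[7,-15,-10],0],[[7,-15,-14],0],[[7,-15,-18],0],[[7,-15,-22],0],[[7,-15,-26],0],[[7,-15,-30],0],[[7,-15,-30],0],[[7,-15,-30],0]]' && python3 -c "
from st import *
st()
s=snap('top','t12.png');s2=snap('scene','s12.png')
for k in((.5192,-.3527),(.5175,-.2553)): print([np.round(q,4) for q in sleevefit([s2],k,.018)[:2]])
for p in((.617,.37,1.56),(.513,.368,1.56),(.40,.365,1.57)):
    r=totefit([s2],p); print(r[0].round(4),np.degrees(r[0][2]).round(1),r[1].round())
cv2.imwrite('pics/p12.png',np.vstack([cv2.resize(s['frame'][:,:,::-1][70:270,130:530],(600,300)),cv2.resize(s2['frame'][:,:,::-1][80:300,180:520],(600,300))]))"
```

```text
t: 66.23
tcp_pos: [0.5175, -0.2552, 0.0603]
tool_rot: [0.002, -0.707, 0.707, -0.003]
force: [-5.4, 4.3, 20.6]
finger_gap: 0.69
t: 66.57
tcp_pos: [0.5174, -0.2553, 0.0569]
tool_rot: [-0.003, 0.707, -0.707, 0.002]
force: [0.2, -0.4, 0.1]
finger_gap: 0.913
t: 67.73
tcp_pos: [0.4449, 0.0463, 0.207]
tool_rot: [0.005, -0.707, 0.707, -0.004]
force: [0.8, -0.5, -0.4]
finger_gap: 0.912
t 67.73 tcp [0.4449 0.0463 0.207 ] yawz -89.3 tilt -1.0 F [ 0.8 -0.5 -0.4] gap 0.912 q [-0.15  0.33  1.89 -0.    0.93  1.41]
[array([ 0.5185, -0.3417]), np.float64(223.3021)]
[array([ 0.5198, -0.2591]), np.float64(300.3217)]
[0.616  0.3694 1.5615] 89.5 961.0
[0.513  0.3687 1.5683] 89.9 300.0
[0.3885 0.3746 1.6276] 93.3 615.0
```

View pics/p12.png

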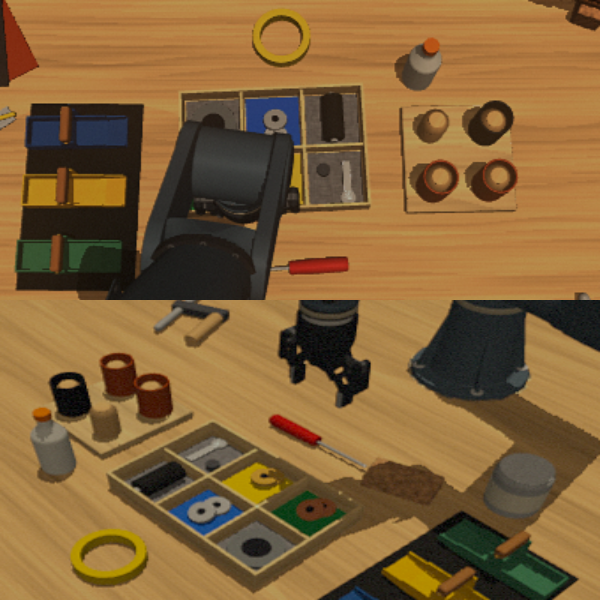

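```bash
python3 -c "
from station import workorder; print(workorder.sign_off())"
```

```text
the job is handed in; nothing more can be done
None
```

The kit is put away and the job is handed in at about 68 s of the 210 s allowed. All three totes were poured and stood back on the mat, and then the sleeves were fitted.

- **Washers:** all six are in the cells of their tote's colour. The last pictures show two on blue and two on green. For yellow, the rectified view after pouring showed two, one lying on the other. Some washers lie partly on one another.
- **Blue washer mishap:** when I poured the blue tote, one washer stopped on top of the divider between the blue and yellow cells. I pushed it into the blue cell with the lip of the empty blue tote; the fingers did not touch it.
- **Totes:** all three are empty and upright on the mat.
    - Blue and yellow measured steady in every check.
    - The last scene-only fit of the green tote differed by about 1 cm and 4° from the earlier two-camera fit. I put this down to the arm's shadow and did not resolve it. Its back end is only about 3 mm inside the mat's edge by the earlier fit.
- **Sleeves:** only two brown sleeves were on the bench. Both are fully down on free posts: the tool stopped at the expected height of 60 mm with 13 N and 21 N of contact force. The later scene-only fit of the first one was about 1 cm off in y from where I placed it, probably because the neighbouring sleeve overlaps it in that view; the pictures show it on its post.
- **Knocked sleeve:** the second brown sleeve had shifted about 5 cm during the run, so I measured it again before gripping it.
- **Left alone:** the black sleeve, tape, glue, driver, block and tin look unmoved in the last pictures.

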